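Load a contactor into the bench test jig and ease its sprung contact flap shut

ROBOT

A 6-joint arm with a two-finger parallel gripper is mounted at the origin on a cart in front of the work surface, level with it; the furniture and walls round the work are solid. World frame = base frame: x ahead of the robot, y to its left, z up, the work surface at z = 0. Lengths are in m, angles in rad, forces in N, time in s.
With the tool pointing down it reaches from about 0.225 to 0.875 m from the base axis. Payload 3.4 kg.
Tool frame: the origin (TCP) lies midway between the tips of the shut fingers; the grasp point (between the pads) lies 19 mm behind it (manip.pinch_z is the z of the grasp point in the tool frame, in m); z points along the fingers, x is the direction in which the jaws open and shut, and the axes are right-handed (so a half turn about z gives the same grasp; the last joint's range is limited). The gripper opens to 85 mm and grips with 20 to 120 N. Pads are 22 mm wide; open, the fingers measure 114 mm over their backs; the gripper's body (76 mm by 85 mm) begins 54 mm behind the grasp point. The pads swing forward as they close: fully open they stand 13 mm farther back than shut.
Start: joints at [1.207, 0.276, 1.505, -0, 1.361, -0.121], TCP at [0.138, 0.558, 0.206] pointing down, gripper open.
Joint ranges: [-2.89, 2.89], [-0.75, 2.08], [0.22, 2.7], [-1.18, 4.32], [0.11, 2.71], [-2.7, 2.7]. Speed limits (rad/s): [2.57, 2.57, 3.14, 3.14, 3.14, 3.14].

INTERFACE

Orientations are given as a unit quaternion [w, x, y, z].
In Python, from rig import manip gives the robot as it stands. The module is installed in compiled form; this text tells all that it offers.
- The arm moves only by the tool drive_tool, never from a script. Its argument "steps" is a list of rows, each a list of 5 numbers: the shift along the tool's x, y, z in mm, then the turn about the tool's z in rad, then the gripper command: -1 is shut, 1 is fully open, values between are in proportion. A call has 1 to 5 rows; each row is the pose to reach, as a shift and turn from the pose measured when the call began, along the tool's axes at that moment; what a row does not reach only later rows make up. A row lasts 1/10 s, in which the tool goes at most 50 mm and 8.59 degrees, less where a joint would pass 70% of its speed; a pose out of reach is approached as far as the arm can. A call with a gripper value outside its range is refused whole. The fingers move at their own pace and stop on an object; "squeeze" is the grip in N (left out, the last holds). Time passes only in rows, so rows that repeat a pose let the fingers close. It gives the time, the measured TCP pose, the force and the opening at its end, in the units of the state.
- manip.get_state(): the state, without advancing time (a new reading comes with each control period).
- manip.get_image(name): name is "side" or "top"; returns the picture (420x560x3 uint8, blue, green, red); there is no depth.
- manip.get_calibration(name): a dict with "camera_matrix" (3x3 intrinsics, pixels), "rvec" (rotation vector, rad) and "tvec" (3), from world to camera coordinates, as OpenCV has them. Camera axes: x right, y down, z forward; pixel columns grow to the right and rows downward; lengths in m; the calibration is good to about 2 mm. A picture is of the moment at which its call begins. get_calibration takes no time and is no camera call.
- manip.sign_off(): hands the job in, once; it reports no verdict.
Trained networks look in the newest picture that a camera, given by its name, has taken for a name from the list of things; names that differ only in an ending like _2 or _b are one class to them, and where a whole thing is asked for, a point or a joint stands for the part that bears it (a point fixed in the world has none). Each returns a list of dicts, best first, with "conf" (0 to 1); they miss things now and then, are a little off and sometimes report something else, mostly with a low value. They report only what shows in the picture. A call takes as long as a camera call. They do not tell look-alikes from the thing itself.
- manip.masks_of(camera, name): "pixels" (420x560 bool, what is visible of it) and "location" ([column, row] in pixels, amid what is visible of it).
The state is a dict: "clock": time; "qpos": joint angles; "qd": joint speeds; "effort": joint torques, N m; "position": TCP position; "ee_rot": TCP orientation; "contact_force": force on the tool from outside, world axes, zero at the start; "moment": the same for the moment, N m; "width": finger opening in m.
Only numpy, scipy, OpenCV 4.12 (cv2) and the standard library are available. Lean on these libraries where they do the work, as an engineer would, in place of code of your own. Each camera call takes 0.05 s, during which the arm holds its last target.

TASK

Load the contactor, which lies on its side on a piece of card, into the bench test jig: upright in the slot between the two tall side plates, its long side running from the front of the jig to the hinge, pressed down until the stiff seat under it is fully home, and let go. Only then bring the jig's sprung contact flap (red bar) over from its open position and ease it down until it is fully shut, restraining it all the way so that it never snaps down. Leave the pump, the tin, the white carton and the tape measure standing where they are.

Things in the scene. Friction and masses are not known exactly. Their poses are not given: they have to be found in the camera images.
- contactor: black-and-grey contactor (relay), about 0.31 kg. Origin: centre of its underside; z out of its top, x along it. Black lower body 70 (x) by 44 (y) by 45 (z) mm; grey upper block on its middle, 44 (x) by 40 (y), up to z = 75 mm (trim 78). Same when turned half round its z. Starts lying on its side on a piece of card: its y points up, its top to the right (-y) or right and away from the robot
- card_sheet: piece of brown card under the lying contactor, 124 by 124 mm, 3 mm thick, fixed; origin at the centre of its underside
- test_jig: fixed jig on a base plate 196 (x) by 124 (y) by 14 mm; origin at the centre of its underside, -x is the front, hinge at the rear. Two aluminium side plates (inner faces y = +-24, 6 mm thick, x from -43 to 43, 110 mm high, top 10 mm flared out) make a slot open at both ends and above; the contactor stands in it, x along jig x, between low end stops (inner faces x = +-37, 47 mm high, flared)
- nest (a point): 22 mm above the bench in the middle of the jig, axes as the jig's: where the centre of the contactor's underside lies when fully home
- seat (a joint): grey seat block, 66 by 40 mm, in the floor of the nest, slides straight down; m: 0 = raised (top 32 mm above the bench), 0.010 = bottomed (22 mm). Stiff friction slides, no spring: it yields only to about 13 N and stays put; neither the contactor's weight nor the shut flap moves it. Starts between 0 and 0.006
- flap (a joint): contact flap's hinge, rad: 0 = shut (level, on its own stop, 3 mm above a contactor that is home), 1.95 = open, leaning back on its stop. Over-centre spring: above about 1.6 it holds itself open (0.18 N m at the stop); below, spring and weight pull it shut, up to 0.5 N m (3 N at the bar) near shut. Almost undamped: released anywhere below 1.6, even 5 mm from shut, it snaps down
- flap_hinge (a point): middle of the hinge axis, 114 mm above the bench, 75 mm behind the middle of the jig; the axis is the jig's y. Hinge posts at y = +-46 mm, 127 mm high
- flap_bar (a point): middle of the flap's red pull bar: round, 14 mm diameter, 60 mm free between the flap's arms, along the jig's y, 160 mm from the hinge axis; towards the hinge the flap is open for 37 mm beside the bar. Shut: 114 mm above the bench, 85 mm in front of the middle of the jig; open: 263 mm above, 134 mm behind it
- drain_pump: white ribbed pump lying on its foot, 66 (x) by 125 (y) by 89 mm high, 0.95 kg, near the underside end of the contactor; origin at the centre of its underside
- solvent_tin: dark round tin with a cap, 69 mm diameter, 96 mm high, 0.42 kg, beside the contactor; origin at the centre of its underside
- white_box: white carton, 67 by 68 by 104 mm high, on the other side of the contactor; origin at the centre of its underside
- tape_measure: yellow tape measure, 36 (x) by 128 (y) by 60 mm high, blade drawn out to -y; origin at the centre of its underside
Not all that is in view belongs to the job. There is more than one size of the contactor; the job needs the larger.

How it is judged:
On the way:
1. the contactor sits in the nest, pressed fully home and let go, while the flap is still open (value of joint seat above 0.0085 m and horizontal distance between contactor and nest below 0.006 m and z of contactor in the frame of nest below 0.003 m and angle between the x axis of contactor and the x axis of test_jig, either way round below 0.08 rad and angle between contactor's own z axis and vertical below 0.06 rad and value of joint flap above 1.5 rad and contact force between the fingers and contactor below 0.3 N), for 0.2 s.
At the end, for the whole second after the job is handed in: flap shut (within 0.03 rad) and at rest over the contactor, which stands upright in the nest (within 6 mm and 0.08 rad, long side along the jig's x, either way round) with the seat fully down (at least 8.5 of its 10 mm) (value of joint seat above 0.0085 m and horizontal distance between contactor and nest below 0.006 m and z of contactor in the frame of nest below 0.003 m and angle between the x axis of contactor and the x axis of test_jig, either way round below 0.08 rad and angle between contactor's own z axis and vertical below 0.06 rad and value of joint flap below 0.03 rad and velocity of joint flap above -0.05 rad/s and linear speed of contactor below 0.02 m/s); the robot touches nothing.
It fails at once if the flap swings shut faster than 3 rad/s (0.5 m/s at the bar): slammed (velocity of joint flap below -3 rad/s).
It fails at once if the drain pump is shifted by more than 3 cm or tipped (distance of drain_pump from where it was at the start of the episode above 0.03 m or angle between drain_pump's own z axis and vertical above 0.35 rad).
It fails at once if the solvent tin is shifted by more than 3 cm or tipped (distance of solvent_tin from where it was at the start of the episode above 0.03 m or angle between solvent_tin's own z axis and vertical above 0.35 rad).
It fails at once if the white box is shifted by more than 3 cm or tipped (distance of white_box from where it was at the start of the episode above 0.03 m or angle between white_box's own z axis and vertical above 0.35 rad).
It fails at once if the tape measure is shifted by more than 3 cm or tipped (distance of tape_measure from where it was at the start of the episode above 0.03 m or angle between tape_measure's own z axis and vertical above 0.35 rad).
It also fails if it takes over 72 s, if anything falls off the work surface, if the arm or the gripper's body presses on something with over 40 N, if the wrist force passes 120 N, or if a joint passes its speed limit or range.

## Working session

There is one attempt and no reset: what is moved stays moved. The work goes in short steps, Python scripts to look and compute and a tool call to move; the robot and the scene stay as the last step left them, time stands still between calls to the robot, and variables do not carry over. Pictures are saved under pics/ and viewed, and the job is handed in when it is done.

Besides the shell and the picture viewer there is one more tool, called after ">>>" by a JSON object that holds its "api" and its "payload", one argument or row to a line. drive_tool: Moves the arm, as the interface text tells. Its arguments: {"type":"object","properties":{"steps":{"type":"array","items":{"type":"array","items":{"type":"number"}}},"squeeze":{"type":"number"}},"required":["steps"]}

```bash
mkdir -p pics; ls
python3 - <<'E'
from rig import manip
import cv2,numpy as np
print(manip.get_state())
for n in ("side","top"):
    cv2.imwrite(f"pics/{n}0.png",manip.get_image(n))
    c=manip.get_calibration(n); print(n,c)
    R=cv2.Rodrigues(np.array(c["rvec"]))[0]; print("cam pos",-R.T@np.array(c["tvec"]).ravel())
print(manip.pinch_z)
E
```

```text
pics
{'clock': 0.0, 'qpos': array([ 1.20699800e+00,  2.76571786e-01,  1.50613370e+00,  3.71288650e-05,
        1.36068449e+00, -1.21005104e-01]), 'qd': array([-8.05881702e-04,  2.29696458e-04, -8.78916970e-04,  7.48067106e-05,
       -3.54546656e-04, -1.93527102e-04]), 'effort': array([ 2.43569288e-03, -4.16779697e+01, -2.45802552e+01,  3.39888466e-04,
        1.09830784e-02,  3.29023158e-05]), 'position': array([0.1380291 , 0.55760182, 0.20555276]), 'ee_rot': array([ 4.48797599e-04,  7.87534573e-01,  6.16269818e-01, -7.78777244e-04]), 'contact_force': array([0.28622241, 0.68774862, 0.03524415]), 'moment': array([-0.04110929, -0.0433601 ,  0.04768666]), 'width': 0.08566984821467914}
side {'camera_matrix': array([[524.61539314,   0.        , 288.41840899],
       [  0.        , 524.61539314, 204.31257309],
       [  0.        ,   0.        ,   1.        ]]), 'rvec': array([-0.0296845 ,  2.76528298, -1.45928795]), 'tvec': array([0.49046514, 0.05978129, 1.49882657])}
cam pos [0.49799853 1.20849512 0.88439129]
top {'camera_matrix': array([[502.44625933,   0.        , 267.75943727],
       [  0.        , 502.44625933, 217.19731898],
       [  0.        ,   0.        ,   1.        ]]), 'rvec': array([ 2.10780019, -2.15175148,  0.19158474]), 'tvec': array([0.0544041 , 0.51865908, 1.33636794])}
cam pos [0.27628177 0.04951401 1.40679176]
-0.0187
```

View pics/side0.png

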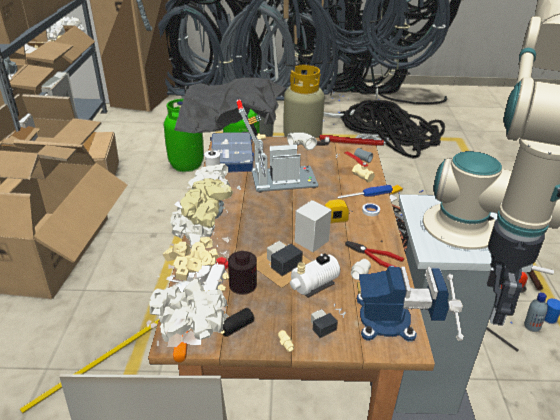

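View pics/top0.png

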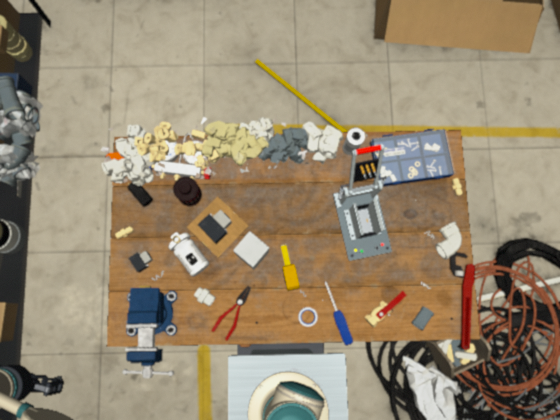

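```bash
cat > h.py <<'E'
import cv2,numpy as np
from rig import manip
C={}
for n in ("side","top"):
    c=manip.get_calibration(n);R=cv2.Rodrigues(np.array(c["rvec"]))[0]
    C[n]=(np.array(c["camera_matrix"]),R,np.array(c["tvec"]).ravel())
def proj(n,P):
    K,R,t=C[n]; return cv2.projectPoints(np.array(P,float).reshape(-1,3),cv2.Rodrigues(R)[0],t,K,None)[0].reshape(-1,2)
def ray(n,px,z):
    K,R,t=C[n]; px=np.array(px,float).reshape(-1,2)
    d=np.c_[px,np.ones(len(px))]@np.linalg.inv(K).T@R; o=-R.T@t
    return o+d*((z-o[2])/d[:,2])[:,None]
E
python3 - <<'E'
from h import *
ims={n:manip.get_image(n) for n in ("side","top")}
Z=dict(contactor=.022,card_sheet=.003,test_jig=.0,drain_pump=.05,solvent_tin=.05,white_box=.05,tape_measure=.03,flap_bar=.263)
D={}
for n in ims:
    for k in Z:
        for m in manip.masks_of(n,k)[:3]:
            if m["conf"]<.2: continue
            px=np.array(m["pixels"]); 
            print(n,k,round(m["conf"],2),np.round(m["location"]),px.sum(),"at z",Z[k],np.round(ray(n,m["location"],Z[k])[0],3))
            D[f"{n}_{k}_{len(D)}"]=px
np.savez_compressed("masks.npz",**D)
a=cv2.resize(ims["top"][165:285,100:300],None,fx=4,fy=4,interpolation=cv2.INTER_CUBIC); cv2.imwrite("pics/ct.png",a)
a=cv2.resize(ims["side"][200:350,200:400],None,fx=4,fy=4,interpolation=cv2.INTER_CUBIC); cv2.imwrite("pics/cs.png",a)
a=cv2.resize(ims["top"][135:275,310:450],None,fx=4,fy=4,interpolation=cv2.INTER_CUBIC); cv2.imwrite("pics/jt.png",a)
a=cv2.resize(ims["side"][80:210,200:340],None,fx=4,fy=4,interpolation=cv2.INTER_CUBIC); cv2.imwrite("pics/js.png",a)
E
```

```text
side contactor 0.94 [325. 324.] 529 at z 0.022 [0.407 0.409 0.022]
side contactor 0.76 [282. 258.] 914 at z 0.022 [0.506 0.189 0.022]
side card_sheet 0.72 [276. 272.] 532 at z 0.003 [0.52  0.219 0.003]
side test_jig 0.56 [277. 168.] 2608 at z 0.0 [ 0.533 -0.296  0.   ]
side test_jig 0.36 [314. 277.] 1385 at z 0.0 [0.423 0.233 0.   ]
side test_jig 0.31 [311. 226.] 1492 at z 0.0 [0.426 0.022 0.   ]
side drain_pump 0.6 [313. 278.] 1391 at z 0.05 [0.431 0.292 0.05 ]
side white_box 0.75 [314. 228.] 1439 at z 0.05 [0.423 0.095 0.05 ]
side white_box 0.64 [252. 124.] 378 at z 0.05 [ 0.629 -0.524  0.05 ]
side tape_measure 0.69 [337. 212.] 389 at z 0.03 [ 0.354 -0.008  0.03 ]
side tape_measure 0.43 [315. 277.] 1471 at z 0.03 [0.424 0.266 0.03 ]
side tape_measure 0.23 [243. 272.] 1138 at z 0.03 [0.598 0.254 0.03 ]
side flap_bar 0.72 [312. 226.] 1467 at z 0.263 [0.446 0.375 0.263]
side flap_bar 0.58 [248. 127.] 390 at z 0.263 [ 0.605 -0.064  0.263]
top contactor 0.85 [142. 262.] 318 at z 0.022 [0.407 0.393 0.022]
top contactor 0.78 [212. 223.] 662 at z 0.022 [0.511 0.198 0.022]
top card_sheet 0.64 [228. 231.] 1305 at z 0.003 [0.49  0.157 0.003]
top test_jig 0.82 [362. 211.] 4211 at z 0.0 [ 0.541 -0.225  0.   ]
top drain_pump 0.76 [187. 255.] 942 at z 0.05 [0.419 0.265 0.05 ]
top solvent_tin 0.6 [187. 193.] 636 at z 0.05 [0.592 0.266 0.05 ]
top white_box 0.56 [256. 249.] 778 at z 0.05 [0.432 0.078 0.05 ]
top tape_measure 0.69 [290. 270.] 455 at z 0.03 [ 0.376 -0.014  0.03 ]
top tape_measure 0.24 [187. 255.] 987 at z 0.03 [0.421 0.268 0.03 ]
top flap_bar 0.83 [363. 171.] 955 at z 0.263 [ 0.587 -0.182  0.263]
```

View pics/ct.png

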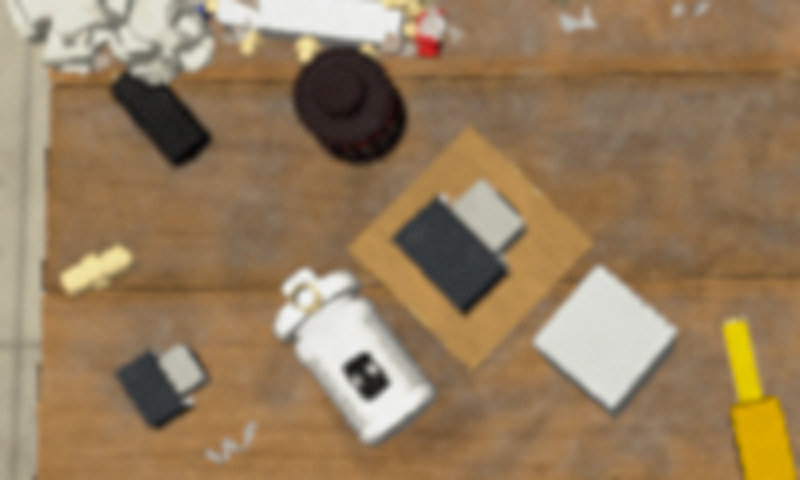

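View pics/cs.png

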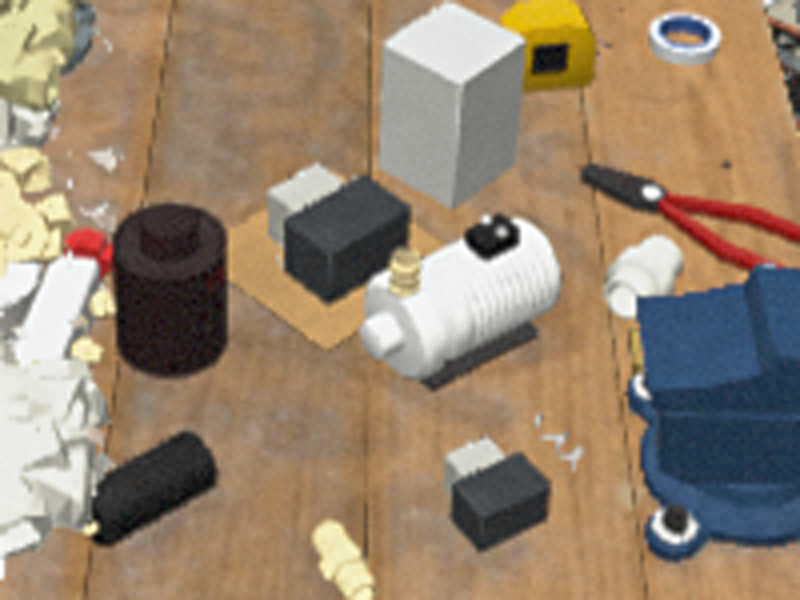

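View pics/jt.png

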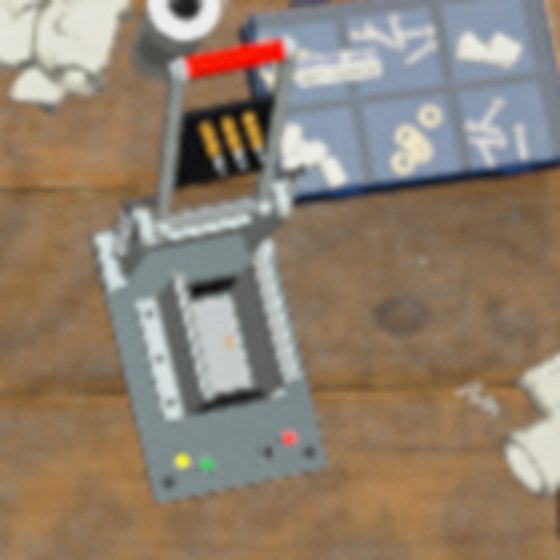

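View pics/js.png

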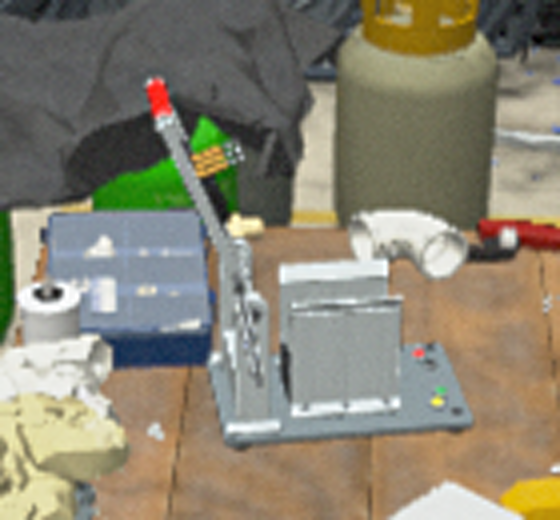

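The candidates in the top view are the large contactor on the card at (212,225) and a small look-alike on bare wood at (140,262). The crop shows the larger one on the card, as the task describes, so that is the one I use. Next I fit the poses.

```bash
cat > fit.py <<'E'
from h import *
from scipy.optimize import least_squares
def T2(p,pts):
    x,y,a=p; pts=np.array(pts,float); c,s=np.cos(a),np.sin(a)
    return np.c_[x+c*pts[:,0]-s*pts[:,1], y+s*pts[:,0]+c*pts[:,1], pts[:,2]]
def fit(p0,obs):
    def f(p): return np.concatenate([(proj(n,T2(p,[q]))[0]-np.array(px)) for n,q,px in obs])
    r=least_squares(f,p0,loss='soft_l1'); return r.x,f(r.x).reshape(-1,2)
E
python3 - <<'E'
from fit import *
h=.062
obs=[("top",(-.098,h,.014),(349,260)),("top",(-.098,-h,.014),(391.5,250.7)),("top",(.098,h,.014),(333.5,193.7)),("top",(.134,0,.263),(369,149.3)),
("side",(-.098,h,.014),(317.5,183.5)),("side",(.098,h,.014),(256.5,189.5)),("side",(-.098,-h,.014),(310,167)),("side",(.134,0,.263),(239.2,104.2))]
J,e=fit([.53,-.25,.2],obs); print("jig",J,np.degrees(J[2]));print(e.round(1).tolist())
# contactor: local frame X=obj z dir, Y=obj x dir (left of it), Z up
b=.035
obs=[("top",(.045,b,.047),(209.2,214.2)),("top",(0,b,.047),(198.2,224.3)),("top",(0,-b,.047),(216.2,243)),("top",(.045,-b,.047),(226.8,232.4)),
("top",(.075,.022,.045),(220.7,210)),("top",(.075,-.022,.045),(231.5,220.4)),
("side",(0,b,.047),(282.4,267.5)),("side",(.045,b,.047),(271.2,259.2)),("side",(.045,-b,.047),(292,244.5)),("side",(0,-b,.047),(302.5,253))]
K,e=fit([.5,.2,-.7],obs); print("con",K,np.degrees(K[2]));print(e.round(1).tolist())
np.save("J.npy",J);np.save("K.npy",K)
# overlay
a={n:cv2.imread(f"pics/{n}0.png") for n in("side","top")}
def edges(p,lo,hi,n,S,off,im):
    c=np.array([[x,y,z] for x in(lo[0],hi[0]) for y in(lo[1],hi[1]) for z in(lo[2],hi[2])])
    q=(proj(n,T2(p,c))-off+.5)*S-.5
    for i in range(8):
        for k in(1,2,4):
            if not i&k: cv2.line(im,tuple(q[i].round().astype(int)),tuple(q[i|k].round().astype(int)),(0,255,255) if hi[2]>.1 else (0,255,0),1)
for nm,n,(x0,y0,w,hh) in(("jt","top",(310,135,140,140)),("js","side",(200,80,140,130)),("ct","top",(100,165,200,120)),("cs","side",(200,200,200,150))):
    S=4; im=cv2.resize(a[n][y0:y0+hh,x0:x0+w],None,fx=S,fy=S,interpolation=cv2.INTER_CUBIC); off=np.array([x0,y0])
    if nm[0]=='j':
        edges(J,(-.098,-h,0),(.098,h,.014),n,S,off,im)
        edges(J,(-.043,.024,.014),(.043,.03,.110),n,S,off,im);edges(J,(-.043,-.03,.014),(.043,-.024,.110),n,S,off,im)
        edges(J,(.127,-.03,.256),(.141,.03,.27),n,S,off,im)
    else:
        edges(K,(0,-.035,.003),(.045,.035,.047),n,S,off,im);edges(K,(.045,-.022,.005),(.075,.022,.045),n,S,off,im)
    cv2.imwrite(f"pics/o_{nm}.png",im)
I=[cv2.imread(f"pics/o_{k}.png") for k in("jt","js","ct","cs")]
cv2.imwrite("pics/oj.png",cv2.resize(np.hstack([I[0][:520],I[1]]),None,fx=.71,fy=.71,interpolation=cv2.INTER_AREA))
cv2.imwrite("pics/oc.png",np.hstack([I[2][40:440,200:600],I[3][40:440,0:400]]))
# neighbours from top of box etc
print("box", ray("top",(250.5,249.5),.104), "tin",ray("top",(186,191),.09))
E
```

```text
jig [ 0.50751038 -0.22237023  0.18067931] 10.352161995139227
[[-0.1, 0.1], [0.8, 0.5], [-0.3, -1.2], [-0.2, 0.0], [0.6, 0.9], [-0.9, -0.5], [0.0, -2.4], [0.3, 1.4]]
con [ 0.47703767  0.21455361 -0.83389321] -47.77856145386242
[[-0.0, -0.7], [-1.2, 0.3], [-2.0, -0.0], [-0.4, -0.6], [-0.2, -0.4], [-0.2, 0.7], [0.4, -4.1], [-0.4, -4.9], [-0.2, -1.6], [1.3, -1.5]]
box [[0.42478953 0.09064131 0.104     ]] tin [[0.58782568 0.26205547 0.09      ]]
```

View pics/oj.png

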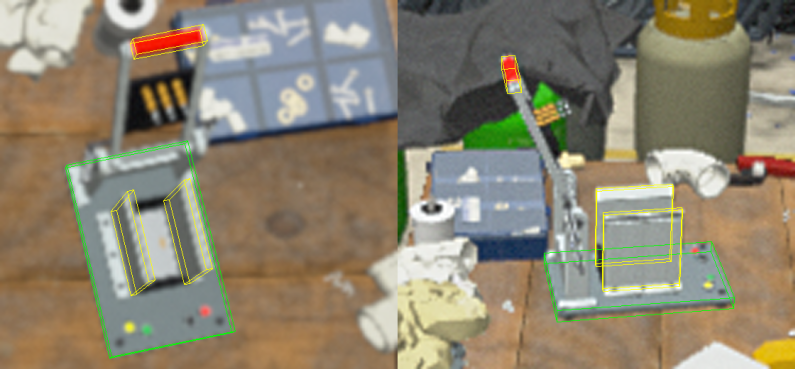

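View pics/oc.png

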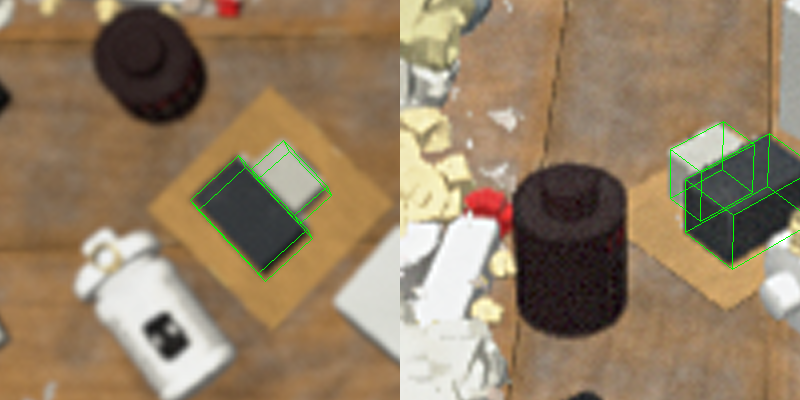

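```bash
cat >> h.py <<'E'
from scipy.spatial.transform import Rotation as Ro
def tool():
    s=manip.get_state(); q=s["ee_rot"]; R=Ro.from_quat([q[1],q[2],q[3],q[0]]).as_matrix()
    return s,R
def rel(P,yaw=None):
    s,R=tool(); d=R.T@(np.array(P)-s["position"])*1000
    cy=np.arctan2(R[1,0],R[0,0]); t=0
    if yaw is not None:
        t=-(yaw-cy); t=(t+np.pi/2)%np.pi-np.pi/2
    print("t",round(s["clock"],2),"pos",s["position"].round(4),"yaw",round(np.degrees(cy),2),"w",round(s["width"],4),"F",np.round(s["contact_force"],1),"-> shift",d.round(1),"turn",round(t,3)); return d,t
E
python3 -c "
from h import *
K=np.load('K.npy');u=np.array([np.cos(K[2]),np.sin(K[2])])
G=K[:2]+.065*u; print(G, K[2]+np.pi/2); rel([*G,.206],K[2]+np.pi/2)"
```

```text
[0.52071753 0.16641765] 0.7369031175585484
t 1.0 pos [0.1383 0.5582 0.2064] yaw 76.09 w 0.0853 F [-0.7 -0.1  0.7] -> shift [-2.883e+02  4.654e+02  4.000e-01] turn 0.591
```

>>> {"api": "drive_tool", "payload": {
  "steps": [
    [-26,42,0,0.14,0.6],
    [-52,84,0,0.28,0.6],
    [-78,126,0,0.42,0.6],
    [-104,168,0,0.56,0.6],
    [-130,210,0,0.591,0.6]
  ],
  "squeeze": 20
}}

```text
clock: 1.5
position: [0.3119, 0.3801, 0.2067]
ee_rot: [-0.0, 0.933, 0.359, 0.0]
contact_force: [0.8, 0.8, -0.5]
width: 0.0685
```

```bash
python3 -c "
from h import *
rel([.5207,.1664,.12],.7369)"
```

```text
t 1.5 pos [0.3119 0.3801 0.2067] yaw 42.09 w 0.0685 F [ 0.8  0.8 -0.5] -> shift [ 11.6 298.6  86.7] turn -0.002
```

>>> {"api": "drive_tool", "payload": {
  "steps": [
    [2,50,15,0,0.6],
    [5,100,30,0,0.6],
    [8,150,45,0,0.6],
    [10,200,60,0,0.6],
    [11,250,70,0,0.6]
  ]
}}

```text
clock: 2.0
position: [0.4808, 0.2086, 0.1385]
ee_rot: [-0.0, 0.933, 0.359, 0.0]
contact_force: [0.6, -0.1, -0.1]
width: 0.0683
```

>>> {"api": "drive_tool", "payload": {
  "steps": [
    [1,48,17,0,0.6],
    [1,48,17,0,0.6],
    [1,48,17,0,0.6]
  ]
}}

```text
clock: 2.3
position: [0.5139, 0.1727, 0.1207]
ee_rot: [-0.001, 0.934, 0.358, -0.001]
contact_force: [0.0, 0.2, 0.1]
width: 0.0678
```

Run:
```python
from h import *
rel([.5207,.1664,.006],.7369)
a=manip.get_image("top");b=manip.get_image("side")
cv2.imwrite("pics/g1.png",np.hstack([cv2.resize(a[165:285,140:260],(480,480)),cv2.resize(b[190:310,230:310],(320,480))]))
```

```text
t 2.3 pos [0.5139 0.1727 0.1207] yaw 41.91 w 0.0678 F [0.  0.2 0.1] -> shift [  0.9   9.4 114.7] turn -0.005
```

View pics/g1.png

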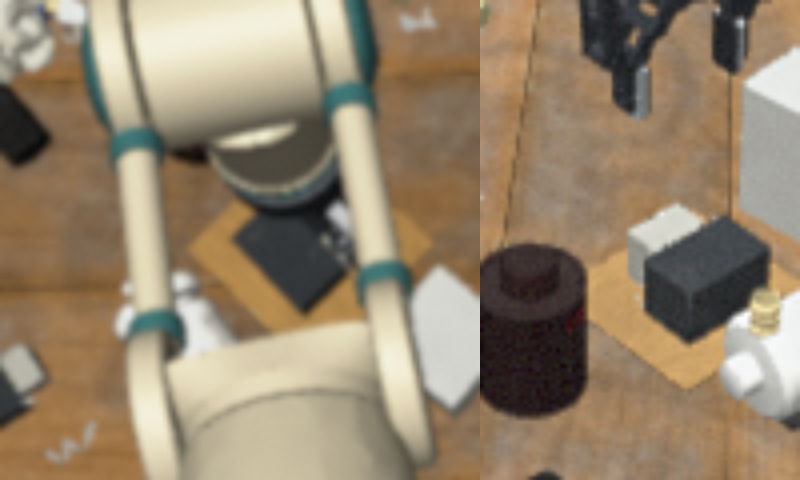

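>>> {"api": "drive_tool", "payload": {
  "steps": [
    [1,9,35,-0.005,0.6],
    [1,9,70,-0.005,0.6],
    [1,9,95,-0.005,0.6],
    [1,9,108,-0.005,0.6],
    [1,9,112,-0.005,0.6]
  ]
}}

```text
clock: 2.9
position: [0.5177, 0.1699, 0.0088]
ee_rot: [-0.001, 0.932, 0.363, -0.001]
contact_force: [-0.6, 0.1, 0.5]
width: 0.0682
```

Run:
```python
from h import *
rel([.5207,.1664,.006],.7369)
b=manip.get_image("side")
cv2.imwrite("pics/g2.png",cv2.resize(b[190:310,220:340],(600,600),interpolation=cv2.INTER_CUBIC))
```

```text
t 2.9 pos [0.5177 0.1699 0.0088] yaw 42.52 w 0.0682 F [-0.6  0.1  0.5] -> shift [-0.2  4.6  2.8] turn 0.005
```

View pics/g2.png

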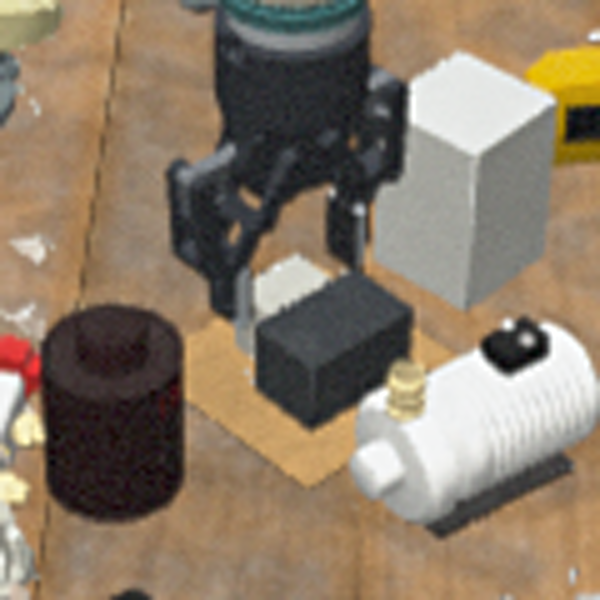

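>>> {"api": "drive_tool", "payload": {
  "steps": [
    [0,5,2,0,0.6],
    [0,5,2,0,-0.3],
    [0,5,2,0,-0.5],
    [0,5,2,0,-0.5],
    [0,5,2,0,-0.5]
  ],
  "squeeze": 25
}}

```text
clock: 3.45
position: [0.5229, 0.1664, 0.0082]
ee_rot: [-0.001, 0.932, 0.362, 0.001]
contact_force: [0.7, 1.2, 6.3]
width: 0.0436
```

Run:
```python
from h import *
rel([.5207,.1664,.006],.7369)
b=manip.get_image("side")
cv2.imwrite("pics/g3.png",cv2.resize(b[190:310,220:340],(600,600),interpolation=cv2.INTER_CUBIC))
```

```text
t 3.45 pos [0.5229 0.1664 0.0082] yaw 42.49 w 0.0436 F [0.7 1.2 6.3] -> shift [-1.6 -1.5  2.2] turn 0.005
```

View pics/g3.png

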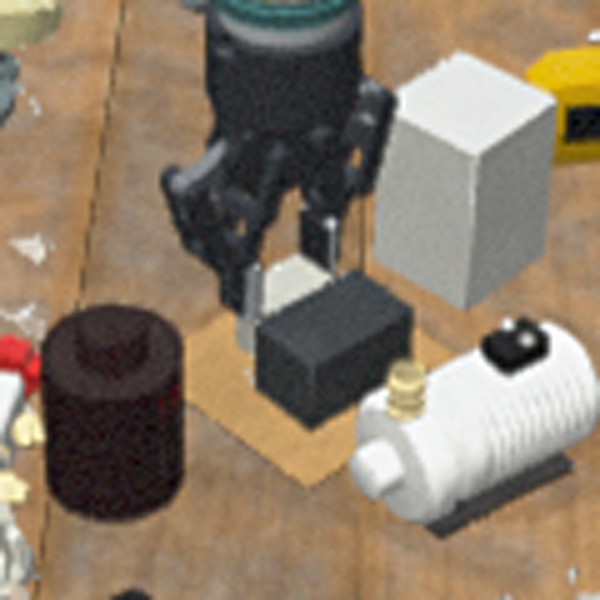

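>>> {"api": "drive_tool", "payload": {
  "steps": [
    [0,5,-15,0,-0.6],
    [0,10,-35,0,-0.6],
    [0,15,-60,0,-0.6],
    [0,20,-85,0,-0.6],
    [0,20,-85,0,-0.6]
  ]
}}

```text
clock: 4.0
position: [0.539, 0.1512, 0.0957]
ee_rot: [0.0, 0.932, 0.362, 0.004]
contact_force: [0.9, 0.8, -3.0]
width: 0.0432
```

Run:
```python
from h import *
rel([.5207,.1664,.006],.7369)
b=manip.get_image("side")
cv2.imwrite("pics/g4.png",cv2.resize(b[190:310,220:340],(600,600),interpolation=cv2.INTER_CUBIC))
```

```text
t 4.0 pos [0.539  0.1512 0.0957] yaw 42.46 w 0.0432 F [ 0.9  0.8 -3. ] -> shift [ -3.8 -23.8  89.6] turn 0.004
```

View pics/g4.png

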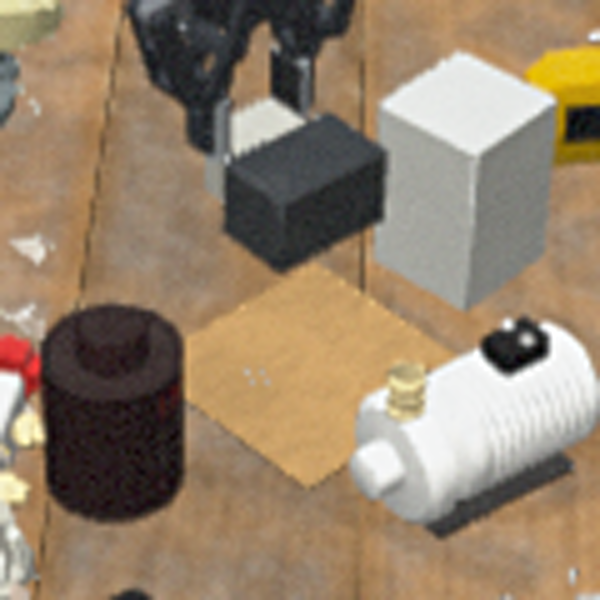

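>>> {"api": "drive_tool", "payload": {
  "steps": [
    [-12,20,-25,0.06,-0.6],
    [-40,57,-30,0.2,-0.6],
    [-70,98,-30,0.34,-0.6],
    [-100,140,-30,0.48,-0.6],
    [-100,140,-20,0.556,-0.6]
  ],
  "squeeze": 20
}}

```text
clock: 4.55
position: [0.5584, -0.0257, 0.1121]
ee_rot: [0.001, 0.996, 0.088, 0.002]
contact_force: [-0.3, 0.7, -2.5]
width: 0.0431
```

>>> {"api": "drive_tool", "payload": {
  "steps": [
    [0,0,20,0,-0.6],
    [0,0,35,0,-0.6],
    [0,0,40,0,-0.6]
  ]
}}

```text
clock: 4.85
position: [0.5549, -0.0253, 0.0681]
ee_rot: [-0.0, 0.996, 0.088, -0.002]
contact_force: [-1.6, 0.2, -3.6]
width: 0.0432
```

Run:
```python
from h import *
J=np.load("J.npy")
rel([.56,-.02,.05],J[2])
b=manip.get_image("side");a=manip.get_image("top")
cv2.imwrite("pics/g5.png",np.hstack([cv2.resize(b[130:230,220:320],(400,400),interpolation=cv2.INTER_CUBIC),cv2.resize(a[150:250,250:350],(400,400),interpolation=cv2.INTER_CUBIC)]))
```

```text
t 4.85 pos [ 0.5549 -0.0253  0.0681] yaw 10.05 w 0.0432 F [-1.6  0.2 -3.6] -> shift [ 6.  -4.4 18.1] turn -0.005
```

View pics/g5.png

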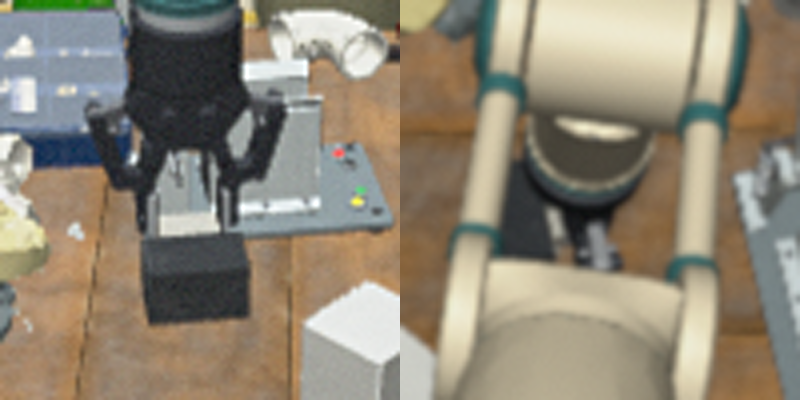

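>>> {"api": "drive_tool", "payload": {
  "steps": [
    [0,0,10,0,-0.3],
    [0,0,18,0,-0.1],
    [0,0,18,0,-0.03],
    [0,0,18,0,-0.01],
    [0,0,18,0,-0.01]
  ]
}}

```text
clock: 5.45
position: [0.5569, -0.0252, 0.0522]
ee_rot: [0.0, 0.996, 0.088, -0.0]
contact_force: [0.6, -0.4, -2.9]
width: 0.0435
```

```bash
cat > look.py <<'E'
from h import *
import sys
rel([.56,-.02,.05],np.load("J.npy")[2])
b=manip.get_image("side")
x,y,w=map(int,sys.argv[2:5])
cv2.imwrite(f"pics/{sys.argv[1]}.png",cv2.resize(b[y:y+w,x:x+w],(480,480),interpolation=cv2.INTER_CUBIC))
E
python3 look.py g6 220 130 100
```

```text
t 5.45 pos [ 0.5569 -0.0252  0.0522] yaw 10.1 w 0.0435 F [ 0.6 -0.4 -2.9] -> shift [ 4.  -4.6  2.2] turn -0.004
```

View pics/g6.png

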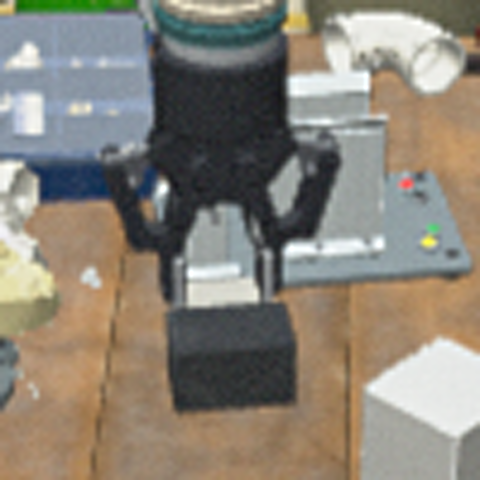

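>>> {"api": "drive_tool", "payload": {
  "steps": [
    [0,0,2,0,0.0],
    [0,0,2,0,0.005],
    [0,0,2,0,0.005],
    [0,0,2,0,0.01]
  ]
}}

```text
clock: 5.9
position: [0.557, -0.0253, 0.0504]
ee_rot: [0.0, 0.996, 0.088, -0.0]
contact_force: [0.5, 0.4, -3.8]
width: 0.0429
```

```bash
python3 look.py g7 220 130 100
```

```text
t 5.9 pos [ 0.557  -0.0253  0.0504] yaw 10.1 w 0.0429 F [ 0.5  0.4 -3.8] -> shift [ 3.9 -4.7  0.3] turn -0.004
```

View pics/g7.png

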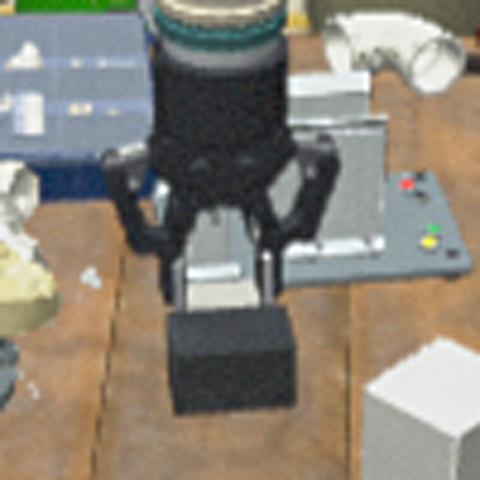

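>>> {"api": "drive_tool", "payload": {
  "steps": [
    [0,0,0,0,0.015],
    [0,0,0,0,0.02],
    [0,0,0,0,0.02]
  ]
}}

```text
clock: 6.25
position: [0.557, -0.0253, 0.0504]
ee_rot: [0.0, 0.996, 0.088, -0.0]
contact_force: [-0.0, 0.8, -3.1]
width: 0.0434
```

```bash
python3 look.py g8 220 130 100
```

```text
t 6.25 pos [ 0.557  -0.0253  0.0504] yaw 10.1 w 0.0434 F [-0.   0.8 -3.1] -> shift [ 3.9 -4.7  0.3] turn -0.004
```

View pics/g8.png

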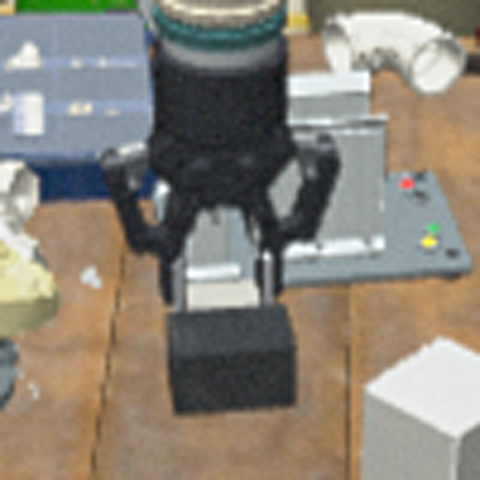

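>>> {"api": "drive_tool", "payload": {
  "steps": [
    [0,0,0,0,0.025],
    [0,0,0,0,0.025],
    [0,0,0,0,0.03],
    [0,0,0,0,0.03]
  ]
}}

```text
clock: 6.7
position: [0.5572, -0.0253, 0.0507]
ee_rot: [0.001, 0.996, 0.088, 0.0]
contact_force: [-1.3, -0.6, -0.5]
width: 0.0439
```

```bash
python3 look.py g9 220 130 100; python3 -c "
from h import *
print(manip.get_state()['moment'])"
```

```text
t 6.7 pos [ 0.5572 -0.0253  0.0507] yaw 10.1 w 0.0439 F [-1.3 -0.6 -0.5] -> shift [ 3.7 -4.7  0.7] turn -0.004
[ 0.02896118 -0.01088377 -0.02198225]
```

View pics/g9.png

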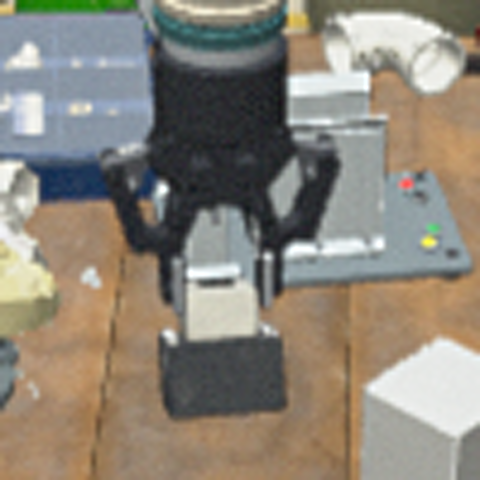

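Run:
```python
from h import *
b=manip.get_image("side")
cv2.imwrite("pics/g10.png",cv2.resize(b[175:230,235:295],(720,660),interpolation=cv2.INTER_CUBIC))
```

```text
(no output)
```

View pics/g10.png

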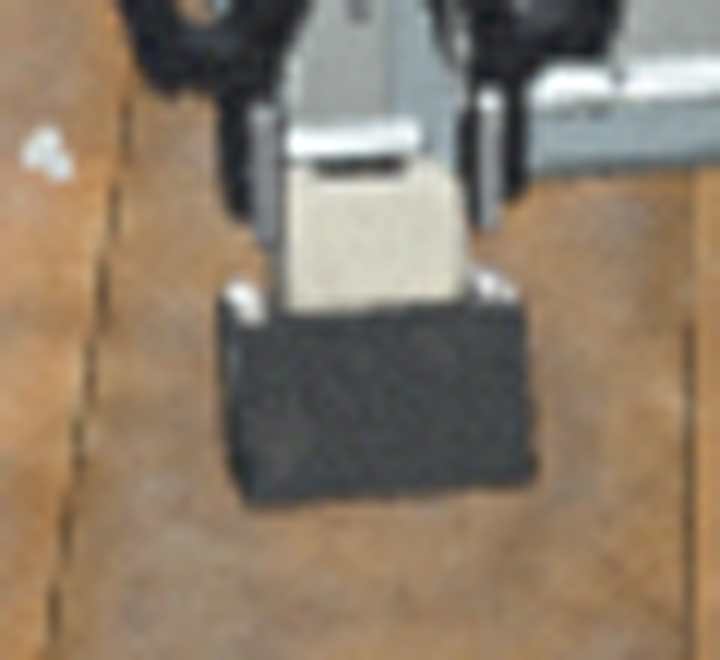

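>>> {"api": "drive_tool", "payload": {
  "steps": [
    [0,0,0,0,0.035],
    [0,0,0,0,0.04],
    [0,0,0,0,0.05],
    [0,0,0,0,0.1],
    [0,0,0,0,0.3]
  ]
}}

```text
clock: 7.3
position: [0.5575, -0.0253, 0.0508]
ee_rot: [0.001, 0.996, 0.088, 0.0]
contact_force: [0.2, -0.9, 0.5]
width: 0.0557
```

Run:
```python
from h import *
s=manip.get_state(); print(s["contact_force"],s["width"])
b=manip.get_image("side")
cv2.imwrite("pics/g11.png",cv2.resize(b[175:230,235:295],(720,660),interpolation=cv2.INTER_CUBIC))
```

```text
[ 0.2420416  -0.90320449  0.52434012] 0.05569598375955337
```

View pics/g11.png

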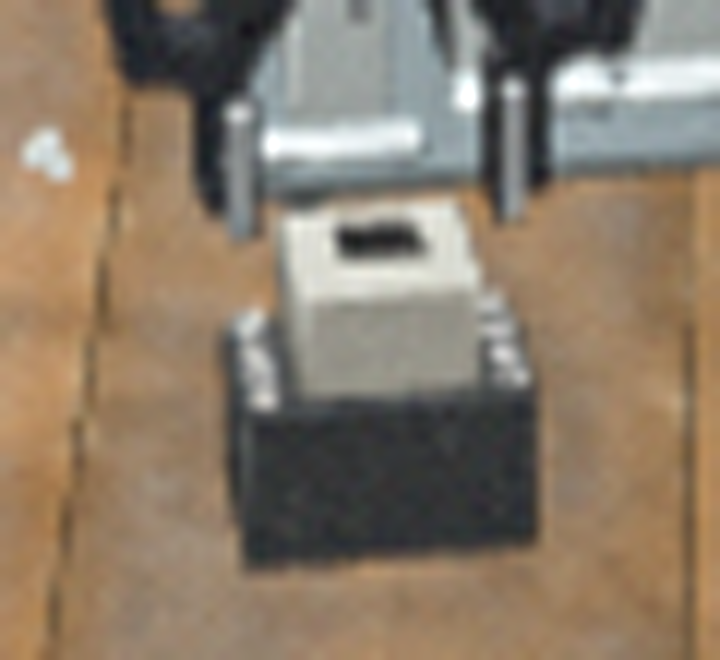

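Run:
```python
from fit import *
c=lambda x,y:(235+(x+.5)/12-.5,175+(y+.5)/12-.5)
obs=[("side",q,c(*p)) for q,p in [((.035,.022,0),(247,567)),((-.035,.022,0),(537,540)),((.035,.022,.045),(243,412)),((-.035,.022,.045),(537,387)),((.035,-.022,.045),(228,320)),
((.022,.02,.075),(300,300)),((-.022,.02,.075),(480,288)),((.022,-.02,.075),(283,208)),((-.022,-.02,.075),(465,197))]]
P,e=fit([.557,-.02,.18],obs);print(P,np.degrees(P[2]));print(e.round(1).tolist())
rel([P[0],P[1],.05],P[2])
```

```text
[ 0.55438063 -0.01954702  0.1660347 ] 9.513087800896036
[[-0.1, 0.3], [0.2, 0.7], [0.1, 0.2], [0.4, 0.5], [-0.3, -0.9], [-0.2, -0.1], [0.5, -0.2], [-0.4, -0.3], [-0.1, -0.4]]
t 7.35 pos [ 0.5574 -0.0254  0.0508] yaw 10.1 w 0.0554 F [ 0.3 -0.3 -0.6] -> shift [-1.9 -6.3  0.8] turn 0.01
```

>>> {"api": "drive_tool", "payload": {
  "steps": [
    [-2,-6,0,0.01,0.3],
    [-2,-6,5,0.01,0.3],
    [-2,-6,5,0.01,-0.4],
    [-2,-6,5,0.01,-0.6],
    [-2,-6,5,0.01,-0.6]
  ],
  "squeeze": 40
}}

```text
clock: 7.85
position: [0.5544, -0.0196, 0.0456]
ee_rot: [0.0, 0.997, 0.083, 0.0]
contact_force: [0.2, 0.1, -1.0]
width: 0.0417
```

>>> {"api": "drive_tool", "payload": {
  "steps": [
    [0,0,-20,0,-0.6],
    [0,0,-60,0,-0.6],
    [0,0,-105,0,-0.6],
    [0,0,-120,0,-0.6],
    [0,0,-120,0,-0.6]
  ]
}}

```text
clock: 8.35
position: [0.5559, -0.02, 0.1681]
ee_rot: [0.001, 0.997, 0.083, 0.003]
contact_force: [0.9, 0.4, -2.9]
width: 0.0419
```

Run:
```python
from h import *
J=np.load("J.npy")
rel([J[0],J[1],.164],J[2])
b=manip.get_image("side")
cv2.imwrite("pics/g12.png",cv2.resize(b[115:205,220:310],(720,720),interpolation=cv2.INTER_CUBIC)[:600])
```

```text
t 8.35 pos [ 0.5559 -0.02    0.1681] yaw 9.52 w 0.0419 F [ 0.9  0.4 -2.9] -> shift [-81.2 191.6   4.2] turn -0.015
```

View pics/g12.png

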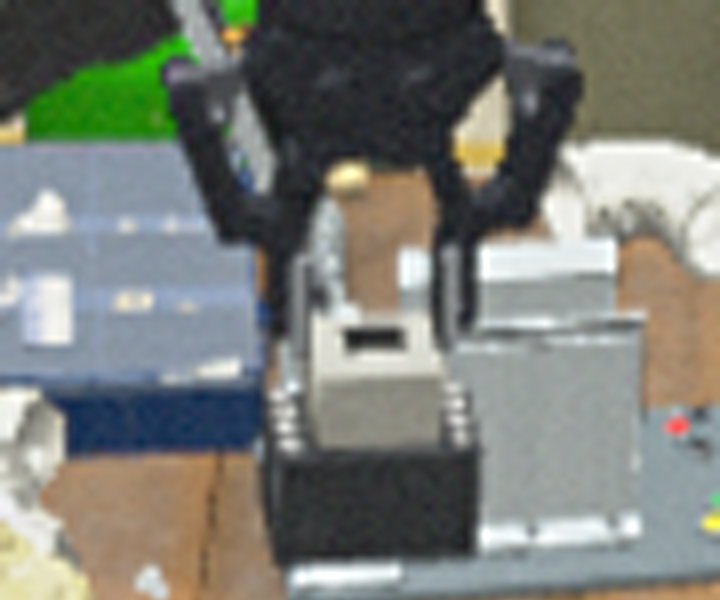

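>>> {"api": "drive_tool", "payload": {
  "steps": [
    [-8,20,-18,-0.01,-0.6],
    [-27,65,-20,-0.015,-0.6],
    [-47,110,-20,-0.015,-0.6],
    [-66,155,-20,-0.015,-0.6],
    [-81,192,-20,-0.015,-0.6]
  ]
}}

```text
clock: 8.9
position: [0.5035, -0.2239, 0.1831]
ee_rot: [-0.001, 0.996, 0.09, -0.002]
contact_force: [0.2, 0.1, -3.7]
width: 0.0422
```

>>> {"api": "drive_tool", "payload": {
  "steps": [
    [0,0,0,0,-0.6],
    [0,0,0,0,-0.6]
  ]
}}

```text
clock: 9.1
position: [0.5013, -0.2239, 0.1801]
ee_rot: [-0.003, 0.996, 0.089, -0.005]
contact_force: [0.9, 0.8, -4.1]
width: 0.0422
```

Run:
```python
from h import *
J=np.load("J.npy")
rel([J[0],J[1],.184],J[2])
b=manip.get_image("side");a=manip.get_image("top")
np.save("b.npy",b);np.save("a.npy",a)
cv2.imwrite("pics/g13.png",cv2.resize(b[110:200,245:345],(800,720),interpolation=cv2.INTER_CUBIC)[:600])
cv2.imwrite("pics/g14.png",cv2.resize(a[150:270,310:430],(600,600),interpolation=cv2.INTER_CUBIC)[:600])
```

```text
t 9.1 pos [ 0.5013 -0.2239  0.1801] yaw 10.18 w 0.0422 F [ 0.9  0.8 -4.1] -> shift [ 6.4 -0.4 -4. ] turn -0.003
```

View pics/g13.png

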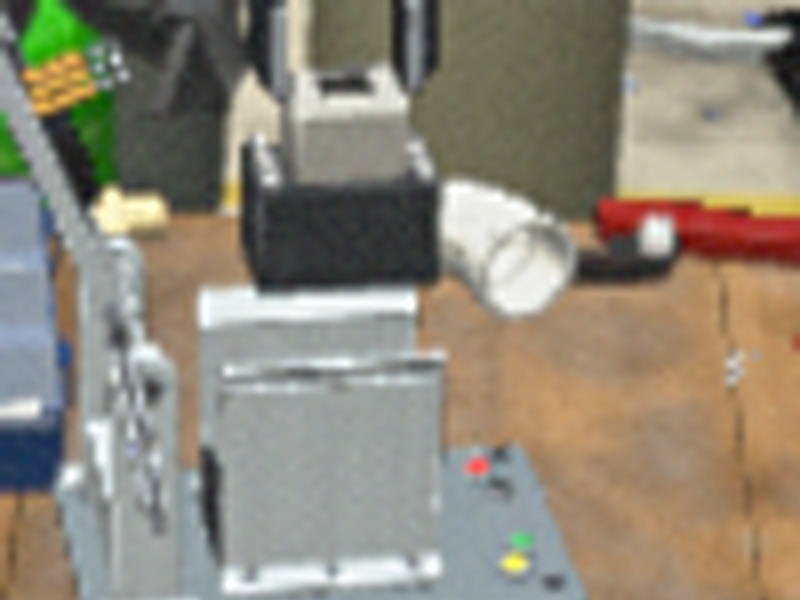

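View pics/g14.png

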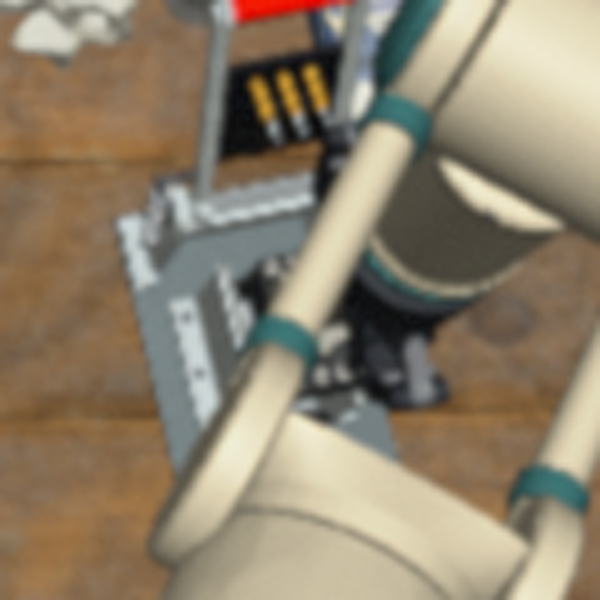

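Run:
```python
import numpy as np,cv2
b=np.load("b.npy"); g=cv2.cvtColor(b,cv2.COLOR_BGR2GRAY).astype(int)
for r in (160,164,168,172,176): print(r,"L",g[r,266:280],"R",g[r,294:306])
for r in (136,140,143): print(r,"L",g[r,270:284],"R",g[r,294:306])
print("cols"); 
for c in (276,282,288,294): print(c,"contactor bot",g[140:152,c], "platetop",g[150:162,c],"foot",g[174:190,c])
```

```text
160 L [166 136 133 142 157 161 130 155 166 160 158 157 158 157] R [156 159 156 162 154 154 124 141 141 139 149 143]
164 L [164 141 143 144 175 166 157 161 164 166 154 159 159 161] R [156 156 158 159 156 155 127 149 144 146 135 144]
168 L [162 138 136 139  71  46 102 162 161 158 163 157 159 161] R [154 159 163 159 155 172 150 153 161 161 135 150]
172 L [165 147 151 133  71  45 120 166 166 162 158 157 159 162] R [158 155 161 159 163 193 160 156 156 157 153 153]
176 L [158 148 157 157 154  55  99 159 168 161 160 158 157 163] R [157 157 158 161 156 160 157 155 154 158 158 160]
136 L [ 85  89 136 185 183  69  51  84  46  48  53  48  53  48] R [ 55  52  50  46  49  88 204 240 236 233 236 235]
140 L [144 140 145 146 144  67  43  72  57  52  55  55  55  52] R [ 49  52  47  49  45  75 157 178 202 227 231 233]
143 L [132 135 135 139 143 135  64  56  50  51  59  56  53  48] R [ 51  43  47  51  46  55 115 114 128 156 189 175]
cols
276 contactor bot [ 43  49  52  64  92 139 229 238 239 231 169 158] platetop [169 158 159 160 164 187 190 144 193 159 158 159] foot [157 159 160 158 159 158 152 140 164 241 161 155 160 161 152 109]
282 contactor bot [ 55  52  53  53  45  55 142 246 241 238 164 154] platetop [164 154 156 157 173 194 104 137 190 163 161 164] foot [161 158 162 162 161 157 185 241 236 176 140 158 164 159 125 104]
288 contactor bot [ 48  49  47  55  48  64 155 244 239 192 159 158] platetop [159 158 156 161 191 244 145 174 146 161 161 159] foot [161 165 161 162 162 176 219 242 245 182 154 157 163 152 104 100]
294 contactor bot [ 49  50  51  51  39  86 183 241 232 139 156 159] platetop [156 159 156 161 179 132 135 193 163 159 156 157] foot [158 157 157 158 159 184 240 240 201 138 157 160 155 124 104 129]
```

Run:
```python
from fit import *
J=np.load("J.npy"); P=[.5013,-.2239,np.radians(10.18)]
zb=.1801-.0456
def colat(p,x,y,z0,z1,row):
    q=proj("side",T2(p,[(x,y,z0),(x,y,z1)])); t=(row-q[0,1])/(q[1,1]-q[0,1]); return q[0]+(q[1]-q[0])*t
print("contactor L pred",colat(P,.035,.022,zb,zb+.045,140),"meas 277.0;  R",colat(P,-.035,.022,zb,zb+.045,138),"meas 299.3")
print("bottom mid",proj("side",T2(P,[(0,.022,zb)])),"meas row ~145.6 at col 288")
print("plate L",colat(J,.043,.030,.014,.1,172),"meas 272.0; R",colat(J,-.043,.030,.014,.1,163),"meas 299.7")
print("plate top z110",proj("side",T2(J,[(.043,.03,.11),(-.043,.03,.11),(.043,.03,.124),(-.043,.03,.124),(.043,.03,.1),(-.043,.03,.1)])))
print("px/m x", proj("side",[[.51,-.22,.13],[.52,-.22,.13],[.51,-.21,.13],[.51,-.22,.14]]))
```

```text
contactor L pred [276.43263309 140.        ] meas 277.0;  R [299.43706501 138.        ] meas 299.3
bottom mid [[287.80609628 145.79649766]] meas row ~145.6 at col 288
plate L [271.95921732 172.        ] meas 272.0; R [299.57782466 163.        ] meas 299.7
plate top z110 [[272.04072022 155.28446828]
 [299.9487485  153.48426657]
 [272.06062818 151.20152106]
 [300.10693981 149.42600431]
 [272.02662115 158.17606403]
 [299.83670755 156.35858131]]
px/m x [[283.72436905 144.2637174 ]
 [280.45639122 144.18478092]
 [283.66753718 145.80709636]
 [283.77963683 141.34473017]]
```

>>> {"api": "drive_tool", "payload": {
  "steps": [
    [6,0,-2,-0.003,-0.6],
    [7,0,0,-0.003,-0.6],
    [7,0,5,-0.003,-0.6],
    [7,0,10,-0.003,-0.6],
    [7,0,12,-0.003,-0.6]
  ]
}}

```text
clock: 9.7
position: [0.5089, -0.2206, 0.1683]
ee_rot: [-0.003, 0.996, 0.092, -0.004]
contact_force: [0.1, -1.2, -3.8]
width: 0.0421
```

Run:
```python
from h import *
J=np.load("J.npy")
rel([J[0],J[1],.135],J[2])
```

```text
t 9.7 pos [ 0.5089 -0.2206  0.1683] yaw 10.55 w 0.0421 F [ 0.1 -1.2 -3.8] -> shift [-1.4  1.7 33.3] turn 0.003
```

>>> {"api": "drive_tool", "payload": {
  "steps": [
    [-1.4,1.7,4,0.003,-0.6],
    [-1.4,1.7,9,0.003,-0.6],
    [-1.4,1.7,14,0.003,-0.6],
    [-1.4,1.7,20,0.003,-0.6],
    [-1.4,1.7,25,0.003,-0.6]
  ]
}}

```text
clock: 10.2
position: [0.5085, -0.2248, 0.1444]
ee_rot: [0.0, 0.996, 0.091, -0.003]
contact_force: [-1.5, -7.1, 15.7]
width: 0.042
```

Run:
```python
from h import *
J=np.load("J.npy")
rel([J[0],J[1],.135],J[2]);print(manip.get_state()["moment"])
b=manip.get_image("side")
cv2.imwrite("pics/g15.png",cv2.resize(b[110:200,245:345],(800,720),interpolation=cv2.INTER_CUBIC)[:600])
```

```text
t 10.2 pos [ 0.5085 -0.2248  0.1444] yaw 10.42 w 0.042 F [-1.5 -7.1 15.7] -> shift [-0.5 -2.6  9.4] turn 0.001
[-1.07323179  0.77303823  0.09218103]
```

View pics/g15.png

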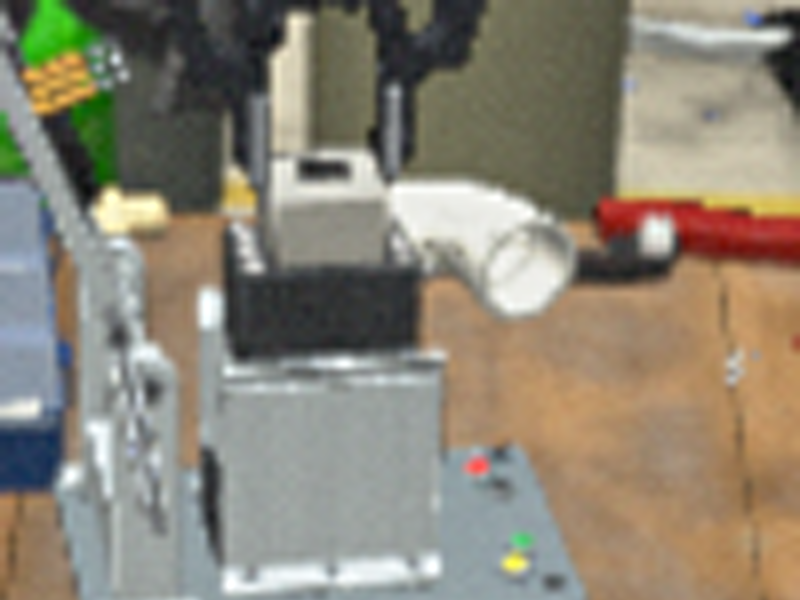

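>>> {"api": "drive_tool", "payload": {
  "steps": [
    [-0.5,0,-5,0,-0.6],
    [-0.5,0,-12,0,-0.6],
    [-0.5,0,-15,0,-0.6],
    [-0.5,0,-15,0,-0.6]
  ]
}}

```text
clock: 10.65
position: [0.5084, -0.2252, 0.1601]
ee_rot: [0.0, 0.996, 0.091, -0.003]
contact_force: [0.7, -0.5, -2.9]
width: 0.0418
```

Run:
```python
from h import *
J=np.load("J.npy")
rel([J[0],J[1],.135],J[2]);print(manip.get_state()["moment"])
b=manip.get_image("side");a=manip.get_image("top")
cv2.imwrite("pics/g16.png",cv2.resize(b[110:170,255:315],(720,720),interpolation=cv2.INTER_CUBIC)[:600])
cv2.imwrite("pics/g17.png",cv2.resize(a[180:240,340:400],(720,720),interpolation=cv2.INTER_CUBIC)[:600])
```

```text
t 10.65 pos [ 0.5084 -0.2252  0.1601] yaw 10.42 w 0.0418 F [ 0.7 -0.5 -2.9] -> shift [-0.2 -3.  25.1] turn 0.001
[-0.05891694  0.0009843  -0.01844037]
```

View pics/g16.png

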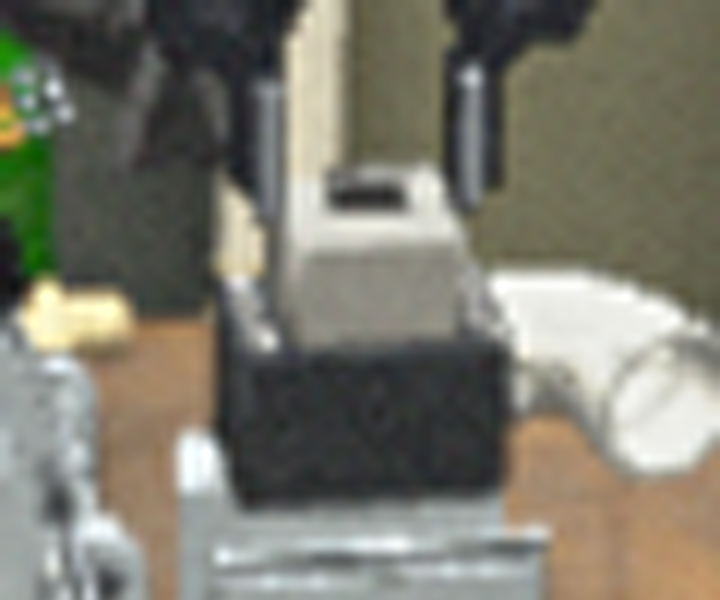

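View pics/g17.png

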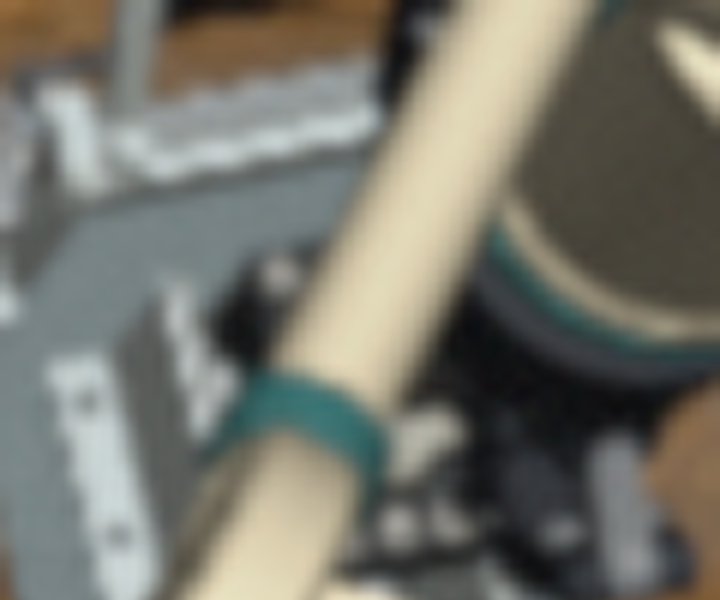

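```bash
cat > tilt.py <<'E'
from fit import *
def fitt(obs,p0,zfix=None):
    def tr(p,q):
        R=Ro.from_euler('ZX',[p[3],p[4]]).as_matrix(); return np.array(p[:3])+R@np.array(q)
    def f(p):
        e=np.concatenate([proj("side",[tr(p,q)])[0]-np.array(m) for q,m in obs])
        return e
    # pivot (grip) prior handled by caller; return soln+cov
    r=least_squares(f,p0,loss='soft_l1',f_scale=.5); J=r.jac; cov=np.linalg.inv(J.T@J)*.4**2
    return r.x,np.sqrt(np.diag(cov)),f(r.x).reshape(-1,2)
E
python3 - <<'E'
from tilt import *
c=lambda x,y:(255+(x+.5)/12-.5,110+(y+.5)/12-.5)
obs=[(q,c(*p)) for q,p in [((.035,.022,0),(243,502)),((-.035,.022,0),(505,495)),((.035,.022,.045),(243,362)),((-.035,.022,.045),(508,347)),((.035,-.022,.045),(220,280)),
((.022,.02,.075),(302,255)),((-.022,.02,.075),(460,242)),((.022,-.02,.075),(285,180)),((-.022,-.02,.075),(440,168))]]
x,s,e=fitt(obs,[.508,-.225,.115,.18,0]);print(x.round(4),np.degrees(x[3:]));print(s.round(4));print(e.round(1).tolist())
E
```

```text
[ 0.5073 -0.2989  0.076   0.1615 -0.0493] [ 9.25549334 -2.82722564]
[0.0006 0.0179 0.0091 0.0228 0.0273]
[[0.1, 0.4], [-0.2, -0.2], [0.3, -0.2], [0.1, -0.0], [0.4, -0.2], [-0.5, -0.2], [0.3, 0.2], [-0.8, -0.1], [-0.0, 0.3]]
```

Run:
```python
from tilt import *
c=lambda x,y:(255+(x+.5)/12-.5,110+(y+.5)/12-.5)
obs=[(q,c(*p)) for q,p in [((.035,.022,0),(243,502)),((-.035,.022,0),(505,495)),((.035,.022,.045),(243,362)),((-.035,.022,.045),(508,347)),((.035,-.022,.045),(220,280)),
((.022,.02,.075),(302,255)),((-.022,.02,.075),(460,242)),((.022,-.02,.075),(285,180)),((-.022,-.02,.075),(440,168))]]
def tr(p,q): return np.array(p[:3])+Ro.from_euler('ZX',[p[3],p[4]]).as_matrix()@np.array(q)
def f(p):
    e=np.concatenate([proj("side",[tr(p,q)])[0]-np.array(m) for q,m in obs])/.4
    g=tr(p,(0,0,.065))  # grip point on the contactor
    return np.r_[e,(g[1]+.2252)/.002,(g[2]-.1145-.065)/.0015]
r=least_squares(f,[.508,-.225,.115,.18,0]);print(r.x.round(4),np.degrees(r.x[3:]),(f(r.x)*.4).round(1)[:18].reshape(-1,2).tolist(),f(r.x)[18:])
```

```text
[ 0.5068 -0.2291  0.1123  0.1613 -0.0692] [ 9.24103345 -3.96487737] [[-0.4, 1.1], [0.4, 0.4], [-0.2, 0.0], [0.8, 0.1], [-0.1, -0.6], [-0.7, -0.3], [0.8, 0.1], [-1.0, -0.8], [0.4, -0.4]] [ 0.28835013 -1.53878853]
```

>>> {"api": "drive_tool", "payload": {
  "steps": [
    [-0.5,1,5,0,-0.6],
    [-0.5,1.5,10,0,-0.6],
    [-0.5,1.5,14,0,-0.6],
    [-0.5,1.5,18,0,-0.6]
  ]
}}

```text
clock: 11.15
position: [0.5073, -0.2265, 0.1406]
ee_rot: [-0.0, 0.996, 0.091, -0.004]
contact_force: [0.6, -0.4, -2.8]
width: 0.042
```

Run:
```python
from h import *
J=np.load("J.npy")
rel([J[0],J[1],.135],J[2]);print(manip.get_state()["moment"])
```

```text
t 11.15 pos [ 0.5073 -0.2265  0.1406] yaw 10.42 w 0.042 F [ 0.6 -0.4 -2.8] -> shift [ 1.  -4.   5.6] turn 0.001
[-0.01677359 -0.00245908  0.01362438]
```

>>> {"api": "drive_tool", "payload": {
  "steps": [
    [0,0,5,0,-0.6],
    [0,0,10,0,-0.6],
    [0,0,15,0,-0.6],
    [0,0,20,0,-0.6],
    [0,0,25,0,-0.6]
  ]
}}

```text
clock: 11.65
position: [0.5071, -0.2265, 0.1152]
ee_rot: [-0.0, 0.996, 0.091, -0.004]
contact_force: [0.2, 0.2, -3.7]
width: 0.0419
```

Run:
```python
from h import *
J=np.load("J.npy")
rel([J[0],J[1],.0676],J[2]);print(manip.get_state()["moment"])
b=manip.get_image("side")
cv2.imwrite("pics/g18.png",cv2.resize(b[110:200,245:345],(800,720),interpolation=cv2.INTER_CUBIC)[:600])
```

```text
t 11.65 pos [ 0.5071 -0.2265  0.1152] yaw 10.42 w 0.0419 F [ 0.2  0.2 -3.7] -> shift [ 1.4 -3.9 47.6] turn 0.001
[ 0.00110188  0.00561682 -0.04730182]
```

View pics/g18.png

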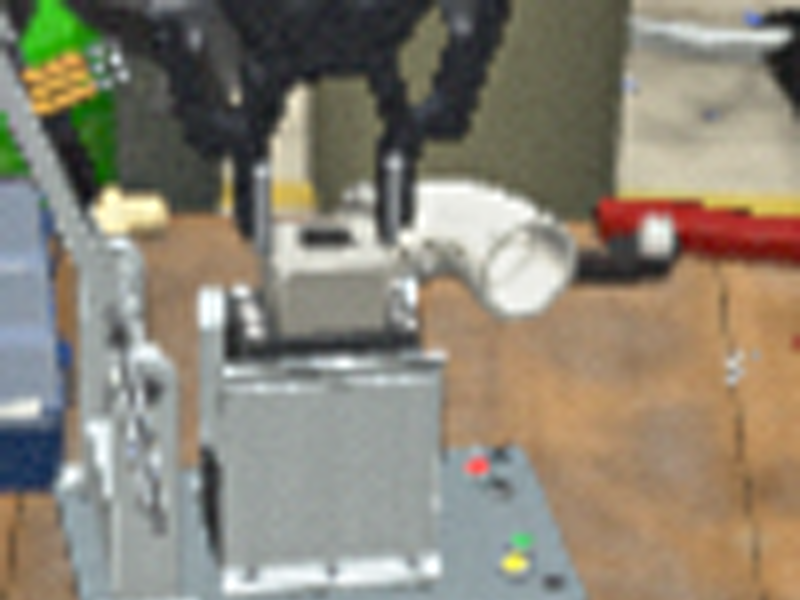

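>>> {"api": "drive_tool", "payload": {
  "steps": [
    [1,0,5,0,-0.6],
    [1,0,10,0,-0.6],
    [1,0,15,0,-0.6],
    [1,0,20,0,-0.6],
    [1,0,24,0,-0.6]
  ]
}}

```text
clock: 12.2
position: [0.5073, -0.2259, 0.0898]
ee_rot: [-0.001, 0.996, 0.091, -0.005]
contact_force: [-0.3, -0.3, -4.9]
width: 0.042
```

Run:
```python
from h import *
J=np.load("J.npy")
rel([J[0],J[1],.0676],J[2]);print(manip.get_state()["moment"])
```

```text
t 12.2 pos [ 0.5073 -0.2259  0.0898] yaw 10.42 w 0.042 F [-0.3 -0.3 -4.9] -> shift [ 1.1 -3.4 22.2] turn 0.001
[-0.08835298 -0.05217565 -0.0196433 ]
```

>>> {"api": "drive_tool", "payload": {
  "steps": [
    [0,0,3,0,-0.6],
    [0,0,6,0,-0.6],
    [0,0,9,0,-0.6],
    [0,0,11,0,-0.6]
  ]
}}

```text
clock: 12.6
position: [0.5071, -0.2258, 0.0786]
ee_rot: [-0.001, 0.996, 0.091, -0.005]
contact_force: [-0.3, -0.5, -3.4]
width: 0.0422
```

Run:
```python
from h import *
J=np.load("J.npy")
rel([J[0],J[1],.0676],J[2]);print(manip.get_state()["moment"])
b=manip.get_image("side")
cv2.imwrite("pics/g19.png",cv2.resize(b[110:200,245:345],(800,720),interpolation=cv2.INTER_CUBIC)[:600])
```

```text
t 12.6 pos [ 0.5071 -0.2258  0.0786] yaw 10.42 w 0.0422 F [-0.3 -0.5 -3.4] -> shift [ 1.1 -3.3 11. ] turn 0.001
[-0.00552057 -0.03142411  0.01509682]
```

View pics/g19.png

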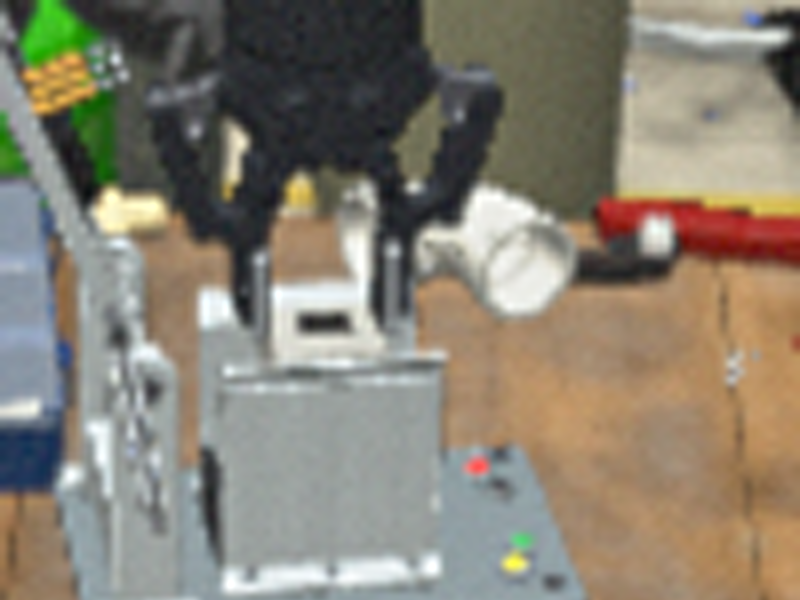

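>>> {"api": "drive_tool", "payload": {
  "steps": [
    [0,0,3,0,-0.6],
    [0,0,6,0,-0.6],
    [0,0,9,0,-0.6]
  ],
  "squeeze": 80
}}

```text
clock: 12.95
position: [0.5077, -0.2263, 0.0712]
ee_rot: [-0.0, 0.996, 0.091, -0.004]
contact_force: [-1.5, 1.3, 10.0]
width: 0.0398
```

>>> {"api": "drive_tool", "payload": {
  "steps": [
    [0,0,2,0,-0.6],
    [0,0,4,0,-0.6]
  ]
}}

```text
clock: 13.15
position: [0.5078, -0.2264, 0.0692]
ee_rot: [0.0, 0.996, 0.091, -0.003]
contact_force: [-2.5, 1.7, 9.1]
width: 0.0405
```

>>> {"api": "drive_tool", "payload": {
  "steps": [
    [0,0,2,0,-0.6],
    [0,0,4,0,-0.6],
    [0,0,5,0,-0.6]
  ]
}}

```text
clock: 13.45
position: [0.5079, -0.2265, 0.0671]
ee_rot: [0.001, 0.996, 0.091, -0.003]
contact_force: [-4.0, 3.5, 20.7]
width: 0.0403
```

>>> {"api": "drive_tool", "payload": {
  "steps": [
    [0,0,2,0,-0.6],
    [0,0,4,0,-0.6]
  ]
}}

```text
clock: 13.65
position: [0.5081, -0.2268, 0.0669]
ee_rot: [0.002, 0.996, 0.091, -0.003]
contact_force: [-7.0, 4.8, 31.3]
width: 0.0401
```

>>> {"api": "drive_tool", "payload": {
  "steps": [
    [0,0,-1,0,-0.2],
    [0,0,-1,0,0.2],
    [0,0,-1,0,0.4],
    [0,0,-1,0,0.4]
  ],
  "squeeze": 30
}}

```text
clock: 14.05
position: [0.5082, -0.2268, 0.0678]
ee_rot: [0.002, 0.996, 0.091, -0.002]
contact_force: [-0.0, 0.3, 0.2]
width: 0.0597
```

>>> {"api": "drive_tool", "payload": {
  "steps": [
    [0,0,-25,0,0.4],
    [0,0,-60,0,0.0],
    [0,0,-75,0,-0.5],
    [0,0,-75,0,-1],
    [0,0,-75,0,-1]
  ]
}}

```text
clock: 14.55
position: [0.5082, -0.2264, 0.1421]
ee_rot: [0.001, 0.996, 0.091, -0.003]
contact_force: [-0.9, 0.0, -0.3]
width: 0.0018
```

Run:
```python
from h import *
J=np.load("J.npy")
rel([J[0],J[1],.0676],J[2]);print(manip.get_state()["moment"])
b=manip.get_image("side");a=manip.get_image("top")
cv2.imwrite("pics/g20.png",cv2.resize(b[130:190,260:320],(720,720),interpolation=cv2.INTER_CUBIC)[:600])
cv2.imwrite("pics/g21.png",cv2.resize(a[180:240,340:400],(720,720),interpolation=cv2.INTER_CUBIC)[:600])
```

```text
t 14.55 pos [ 0.5082 -0.2264  0.1421] yaw 10.47 w 0.0018 F [-0.9  0.  -0.3] -> shift [ 0.5 -4.3 74.5] turn 0.002
[ 0.02964503 -0.03716478  0.02314068]
```

View pics/g20.png

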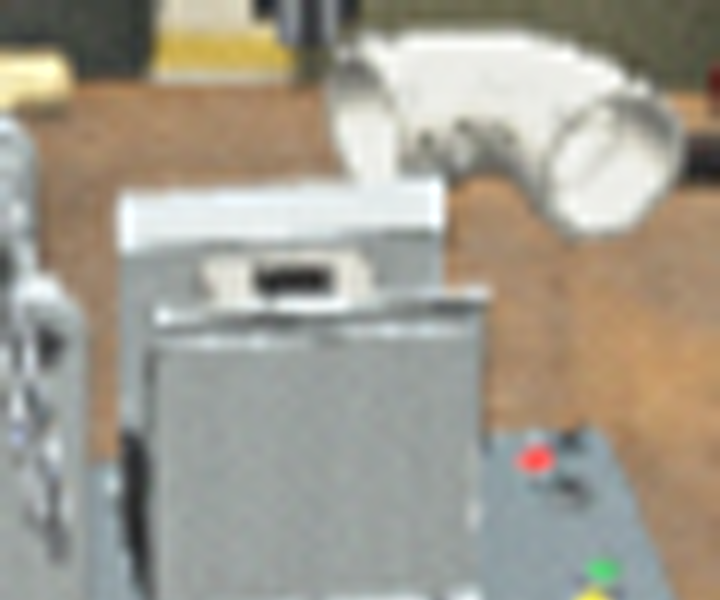

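View pics/g21.png

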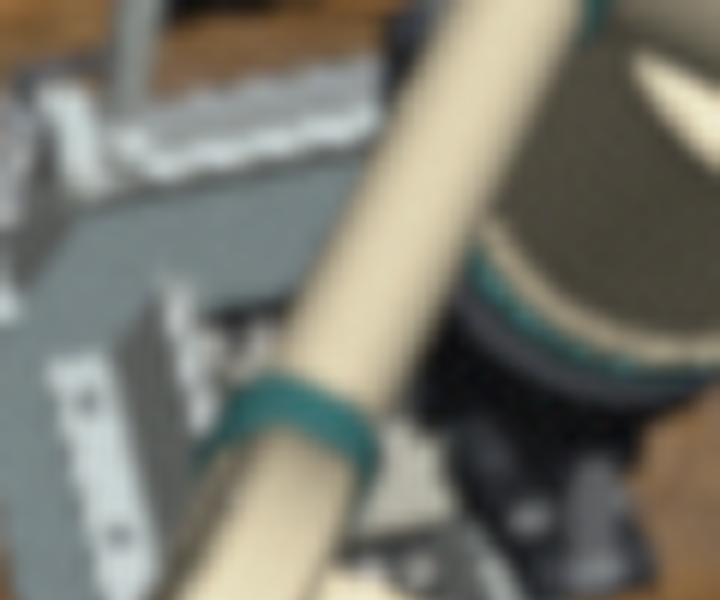

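>>> {"api": "drive_tool", "payload": {
  "steps": [
    [0,0,15,0,-1],
    [0,0,28,0,-1],
    [0,0,36,0,-1],
    [0,0,39,0,-1]
  ]
}}

```text
clock: 15.05
position: [0.5062, -0.2255, 0.1002]
ee_rot: [-0.0, 0.996, 0.091, -0.005]
contact_force: [0.9, -0.1, -0.1]
width: 0.0
```

>>> {"api": "drive_tool", "payload": {
  "steps": [
    [0,0,2,0,-1],
    [0,0,5,0,-1]
  ]
}}

```text
clock: 15.25
position: [0.5063, -0.2256, 0.0951]
ee_rot: [-0.0, 0.996, 0.091, -0.005]
contact_force: [-0.4, 1.0, -0.1]
width: 0.0002
```

>>> {"api": "drive_tool", "payload": {
  "steps": [
    [0,0,2,0,-1],
    [0,0,4,0,-1]
  ]
}}

```text
clock: 15.45
position: [0.5065, -0.2257, 0.0913]
ee_rot: [-0.0, 0.996, 0.091, -0.005]
contact_force: [-0.4, -0.3, 0.3]
width: -0.0001
```

Run:
```python
from h import *
J=np.load("J.npy")
rel([J[0],J[1],.0676],J[2])
b=manip.get_image("side")
cv2.imwrite("pics/g22.png",cv2.resize(b[130:190,260:320],(720,720),interpolation=cv2.INTER_CUBIC)[:600])
```

```text
t 15.45 pos [ 0.5065 -0.2257  0.0913] yaw 10.48 w -0.0001 F [-0.4 -0.3  0.3] -> shift [ 1.8 -3.1 23.7] turn 0.002
```

View pics/g22.png

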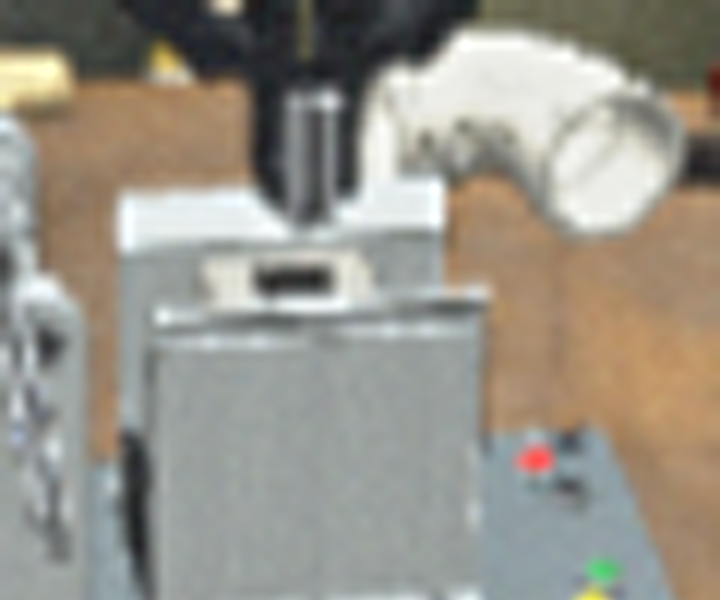

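Run:
```python
from fit import *
J=np.load("J.npy")
f=lambda q:((q-np.array([260,130])+.5)*12-.5).round(0).tolist()
print("tcp",f(proj("side",[[.5065,-.2257,.0913]])))
for z in(.100,.097,.087): print(z,"contactor top corners",f(proj("side",T2([J[0],J[1],J[2]],[(.022,.02,z),(-.022,.02,z),(-.022,-.02,z),(.022,-.02,z)]))))
print("plate tops far inner",f(proj("side",T2(J,[(.043,-.024,.1),(-.043,-.024,.1),(.043,-.024,.11),(.043,-.03,.11),(-.043,-.03,.11)]))))
print("near",f(proj("side",T2(J,[(.043,.024,.1),(-.043,.024,.1),(.043,.03,.11),(-.043,.03,.11),(.043,.027,.124),(.043,.027,.11)]))))
```

```text
tcp [[302.0, 300.0]]
0.1 contactor top corners [[226.0, 319.0], [396.0, 308.0], [369.0, 234.0], [202.0, 245.0]]
0.097 contactor top corners [[226.0, 329.0], [395.0, 318.0], [368.0, 244.0], [202.0, 255.0]]
0.087 contactor top corners [[225.0, 364.0], [394.0, 353.0], [367.0, 278.0], [202.0, 289.0]]
plate tops far inner [[120.0, 242.0], [445.0, 222.0], [120.0, 208.0], [117.0, 197.0], [442.0, 177.0]]
near [[146.0, 332.0], [479.0, 310.0], [150.0, 309.0], [485.0, 287.0], [149.0, 254.0], [148.0, 303.0]]
```

>>> {"api": "drive_tool", "payload": {
  "steps": [
    [0,0,3,0,-1],
    [0,0,6,0,-1],
    [0,0,9,0,-1]
  ]
}}

```text
clock: 15.8
position: [0.5062, -0.2255, 0.0818]
ee_rot: [-0.0, 0.996, 0.091, -0.005]
contact_force: [0.1, 0.4, -0.7]
width: 0.0005
```

>>> {"api": "drive_tool", "payload": {
  "steps": [
    [0,0,2,0,-1],
    [0,0,4,0,-1]
  ]
}}

```text
clock: 16.0
position: [0.5061, -0.2255, 0.0775]
ee_rot: [-0.0, 0.996, 0.091, -0.005]
contact_force: [1.1, 0.6, 0.3]
width: -0.0
```

>>> {"api": "drive_tool", "payload": {
  "steps": [
    [0,0,2,0,-1],
    [0,0,3,0,-1]
  ]
}}

```text
clock: 16.2
position: [0.5059, -0.2255, 0.0742]
ee_rot: [-0.001, 0.996, 0.091, -0.005]
contact_force: [0.8, 0.7, 0.3]
width: -0.0001
```

Run:
```python
from h import *
J=np.load("J.npy")
rel([J[0],J[1],.0676],J[2])
b=manip.get_image("side")
cv2.imwrite("pics/g23.png",cv2.resize(b[130:190,260:320],(720,720),interpolation=cv2.INTER_CUBIC)[:600])
```

```text
t 16.2 pos [ 0.5059 -0.2255  0.0742] yaw 10.48 w -0.0001 F [0.8 0.7 0.3] -> shift [ 2.2 -2.8  6.6] turn 0.002
```

View pics/g23.png

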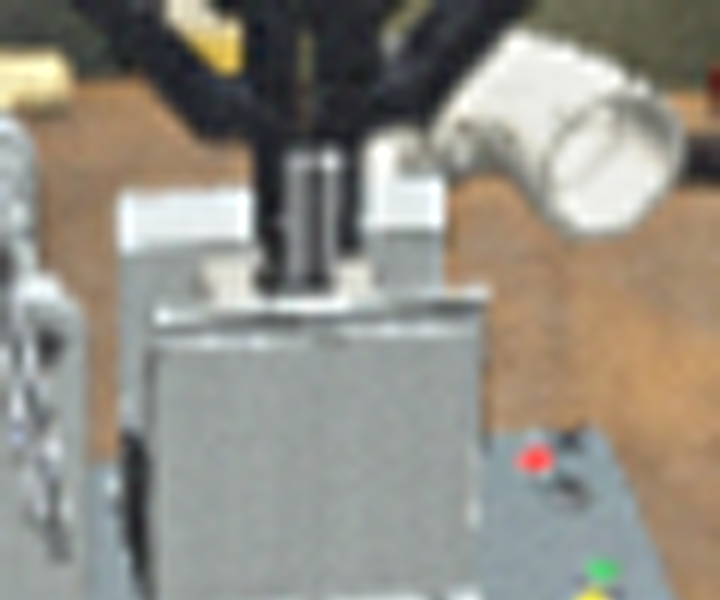

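>>> {"api": "drive_tool", "payload": {
  "steps": [
    [0,0,2,0,-1],
    [0,0,4,0,-1]
  ]
}}

```text
clock: 16.45
position: [0.5065, -0.2259, 0.072]
ee_rot: [0.0, 0.996, 0.091, -0.005]
contact_force: [-4.5, 2.0, 21.8]
width: -0.0001
```

>>> {"api": "drive_tool", "payload": {
  "steps": [
    [0,0,2,0,-1],
    [0,0,4,0,-1]
  ]
}}

```text
clock: 16.65
position: [0.5068, -0.2261, 0.0718]
ee_rot: [0.001, 0.996, 0.091, -0.004]
contact_force: [-7.2, 5.0, 34.7]
width: 0.0002
```

>>> {"api": "drive_tool", "payload": {
  "steps": [
    [0,0,-20,0,-1],
    [0,0,-65,0,-0.6],
    [0,0,-110,0,-0.2],
    [0,0,-155,0,0],
    [0,0,-200,0,0]
  ]
}}

```text
clock: 17.15
position: [0.5081, -0.2255, 0.2738]
ee_rot: [0.001, 0.996, 0.091, -0.004]
contact_force: [1.1, -0.8, -0.0]
width: 0.0429
```

Run:
```python
from fit import *
J=np.load("J.npy")
bar=T2(J,[(.134,0,.263)])[0]; print("bar",bar)
rel([bar[0],bar[1],.28],J[2])
b=manip.get_image("side")
np.save("b2.npy",b)
f=lambda q:((q-np.array([260,130])+.5)*12-.5).round(0).tolist()
cv2.imwrite("pics/g24.png",cv2.resize(b[130:190,260:320],(720,720),interpolation=cv2.INTER_CUBIC)[:600])
cv2.imwrite("pics/g25.png",cv2.resize(b[40:200,200:360],(600,600),interpolation=cv2.INTER_CUBIC)[:600])
```

```text
bar [ 0.63932911 -0.19829072  0.263     ]
t 17.15 pos [ 0.5081 -0.2255  0.2738] yaw 10.49 w 0.0429 F [ 1.1 -0.8 -0. ] -> shift [134.   -2.8  -7.2] turn 0.002
```

View pics/g24.png

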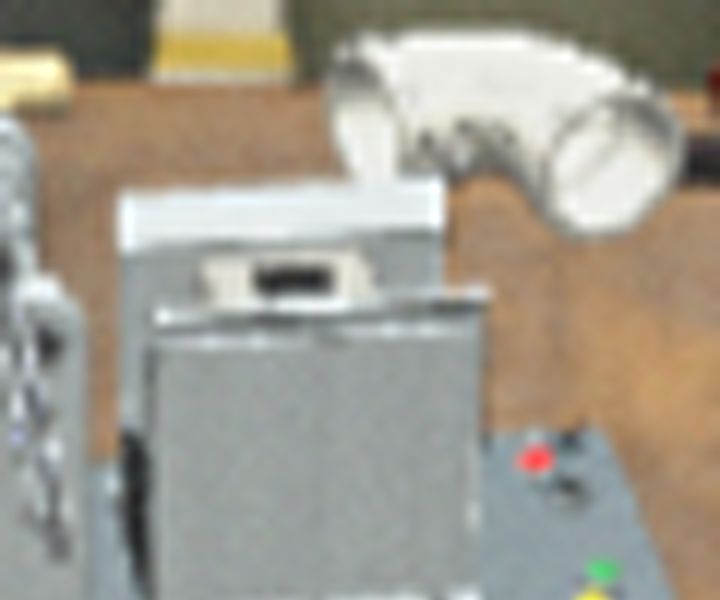

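View pics/g25.png

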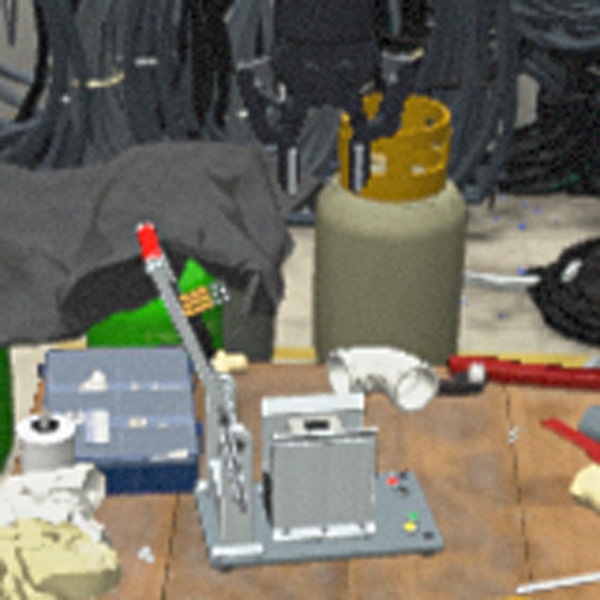

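Run:
```python
from fit import *
T=[.5081,-.2255,np.radians(10.49)]
for z in (.274,.285,.295,.305): print(z,proj("side",T2(T,[(.0215,.0,z),(-.0215,.0,z)])).round(1).tolist())
J=np.load("J.npy"); print(proj("side",T2(J,[(.134,0,.263),(.134,.03,.263),(.134,-.03,.263)])))
```

```text
0.274 [[278.0, 99.8], [292.5, 99.0]]
0.285 [[278.0, 96.2], [292.6, 95.5]]
0.295 [[278.0, 92.9], [292.7, 92.2]]
0.305 [[278.1, 89.6], [292.8, 89.0]]
[[239.49357479 105.63968828]
 [240.4908393  109.94386893]
 [238.52792201 101.47194347]]
```

>>> {"api": "drive_tool", "payload": {
  "steps": [
    [25,0,-12,0,0.0],
    [65,0,-12,0,0.0],
    [105,0,-12,0,0.0],
    [134,0,-10,0,0.0],
    [134,0,-8,0,0.0]
  ]
}}

```text
clock: 17.7
position: [0.6467, -0.2021, 0.2884]
ee_rot: [0.005, 0.996, 0.093, 0.003]
contact_force: [-0.6, -0.1, 0.3]
width: 0.0426
```

```bash
cat > lk.py <<'E'
from fit import *
import sys
J=np.load("J.npy")
th=float(sys.argv[2]); off=float(sys.argv[3])
b0=T2(J,[(.075-.160*np.cos(th),0,.114+.160*np.sin(th))])[0]
rel([b0[0],b0[1]-.003,b0[2]-off],J[2])
b=manip.get_image("side");a=manip.get_image("top")
x,y=map(int,sys.argv[4:6])
u,v=map(int,sys.argv[6:8])
cv2.imwrite(f"pics/{sys.argv[1]}.png",np.hstack([cv2.resize(b[y:y+80,x:x+60],(450,600),interpolation=cv2.INTER_CUBIC),cv2.resize(a[v:v+80,u:u+46],(345,600),interpolation=cv2.INTER_CUBIC)]))
E
python3 lk.py g26 1.95 .04 215 50 345 130
```

```text
t 17.7 pos [ 0.6467 -0.2021  0.2884] yaw 10.63 w 0.0426 F [-0.6 -0.1  0.3] -> shift [-7.2 -2.8 65.7] turn 0.005
```

View pics/g26.png

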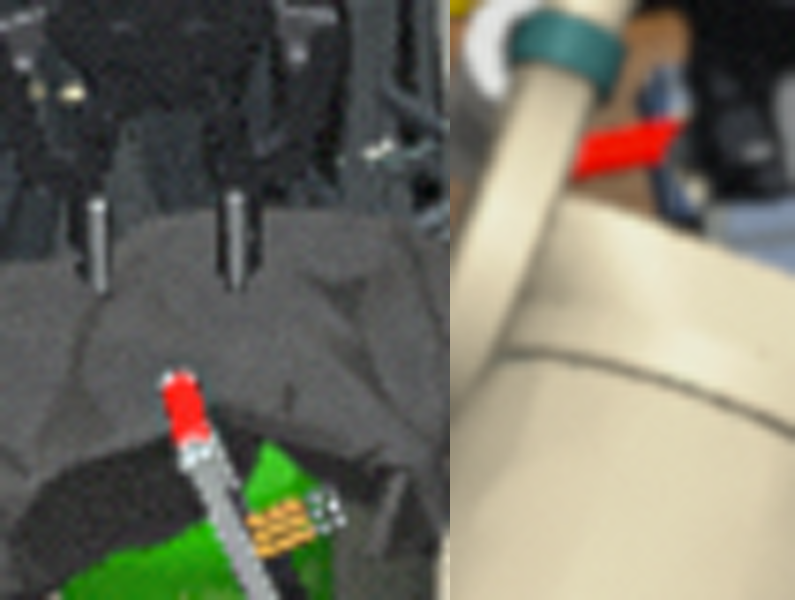

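>>> {"api": "drive_tool", "payload": {
  "steps": [
    [-7,-1,0,0,0.0],
    [-7,-1,15,0,0.0],
    [-7,-1,35,0,0.0],
    [-7,-1,50,0,0.0],
    [-7,-1,55,0,0.0]
  ]
}}

```text
clock: 18.3
position: [0.6336, -0.2037, 0.2329]
ee_rot: [0.004, 0.996, 0.091, -0.0]
contact_force: [-0.0, 1.2, -0.9]
width: 0.0428
```

```bash
python3 lk.py g27 1.95 .04 215 50 345 130
```

```text
t 18.3 pos [ 0.6336 -0.2037  0.2329] yaw 10.47 w 0.0428 F [-0.   1.2 -0.9] -> shift [ 6.3 -1.4 10.3] turn 0.002
```

View pics/g27.png

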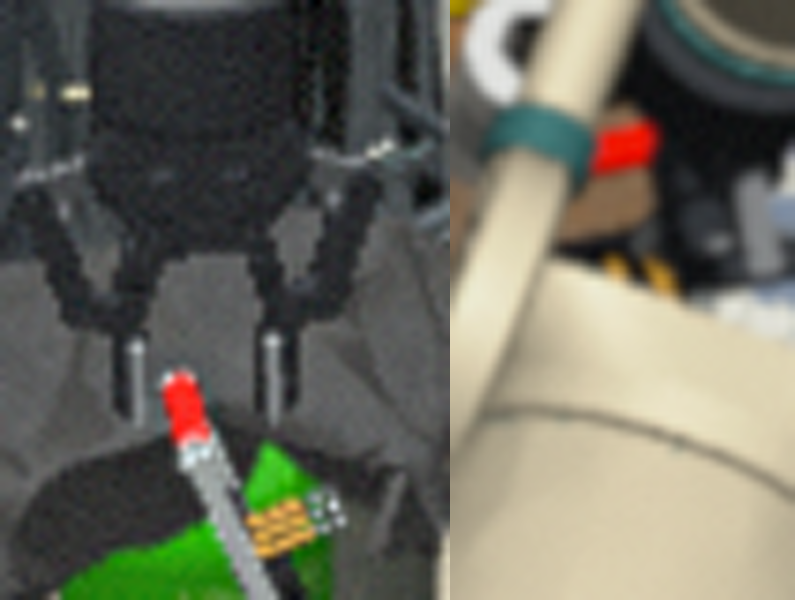

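>>> {"api": "drive_tool", "payload": {
  "steps": [
    [4,-1,3,0,0.0],
    [6,-1,7,0,0.0],
    [6,-1,9,0,0.0],
    [6,-1,9,0,0.0]
  ]
}}

```text
clock: 18.8
position: [0.6405, -0.2017, 0.2247]
ee_rot: [0.005, 0.996, 0.091, 0.0]
contact_force: [0.2, 0.1, -0.2]
width: 0.0428
```

```bash
python3 lk.py g28 1.95 .04 215 50 345 130
```

```text
t 18.8 pos [ 0.6405 -0.2017  0.2247] yaw 10.49 w 0.0428 F [ 0.2  0.1 -0.2] -> shift [-0.8 -0.7  2.1] turn 0.002
```

View pics/g28.png

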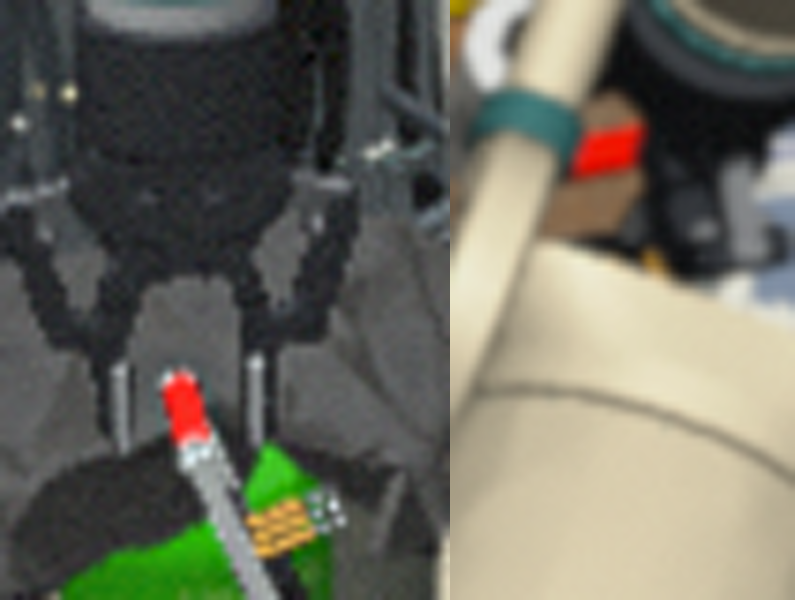

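>>> {"api": "drive_tool", "payload": {
  "steps": [
    [0,0,0,0,-0.4],
    [0,0,0,0,-0.7],
    [0,0,0,0,-0.9],
    [0,0,0,0,-1]
  ],
  "squeeze": 30
}}

```text
clock: 19.3
position: [0.6405, -0.2019, 0.2252]
ee_rot: [0.005, 0.996, 0.091, 0.0]
contact_force: [0.1, 0.5, 1.5]
width: 0.0128
```

```bash
python3 lk.py g29 1.95 .04 215 50 345 130
```

```text
t 19.3 pos [ 0.6405 -0.2019  0.2252] yaw 10.49 w 0.0128 F [0.1 0.5 1.5] -> shift [-0.8 -0.8  2.6] turn 0.002
```

View pics/g29.png

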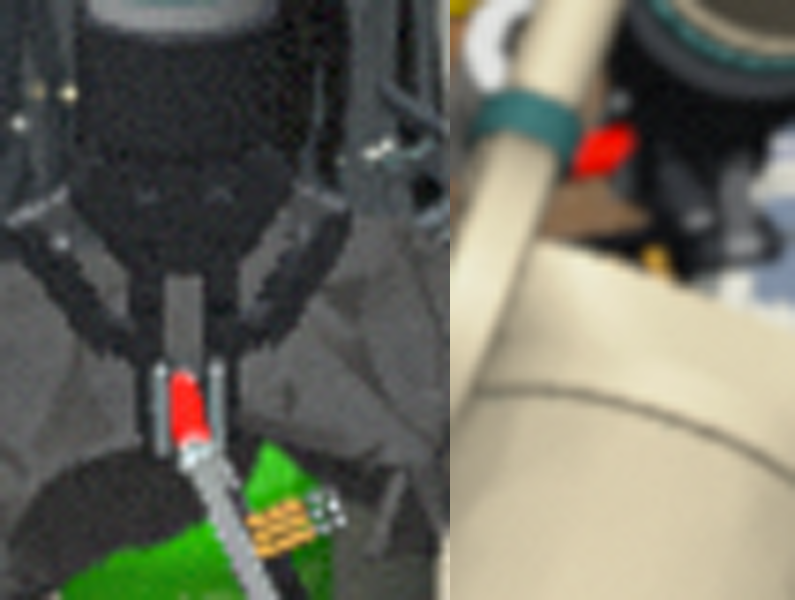

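```bash
cat > arc.py <<'E'
from fit import *
import sys
J=np.load("J.npy"); T0=np.array([.6405,-.2019,.2252]); u=np.array([np.cos(J[2]),np.sin(J[2]),0])
def tgt(th): return T0+u*(-.16*(np.cos(th)-np.cos(1.95)))+np.array([0,0,.16*(np.sin(th)-np.sin(1.95))])
s,R=tool(); P=s["position"]
# estimate theta
th=min(np.linspace(-.1,2.1,2201),key=lambda t:np.linalg.norm((tgt(t)-P)))
print("t",round(s["clock"],2),"theta",round(th,3),"dev mm",((tgt(th)-P)*1000).round(1),"F",s["contact_force"].round(1),"M",s["moment"].round(2),"w",round(s["width"],4),"yaw",np.degrees(np.arctan2(R[1,0],R[0,0])).round(2))
for t in map(float,sys.argv[1:]): print(t,(R.T@(tgt(t)-P)*1000).round(1))
E
python3 arc.py 1.93 1.88 1.83 1.78 1.73
```

```text
t 19.4 theta 1.95 dev mm [-0. -0. -0.] F [-0.4  0.4  1.7] M [-0.01  0.1   0.04] w 0.0129 yaw 10.49
1.93 [-3.   0.  -1.1]
1.88 [-10.6   0.   -3.7]
1.83 [-18.2   0.   -6. ]
1.78 [-26.    0.   -7.8]
1.73 [-33.9   0.   -9.3]
```

>>> {"api": "drive_tool", "payload": {
  "steps": [
    [-3,0,-1.1,0,-1],
    [-10.6,0,-3.7,0,-1],
    [-18.2,0,-6,0,-1],
    [-26,0,-7.8,0,-1],
    [-34,0,-9.3,0,-1]
  ]
}}

```text
clock: 19.9
position: [0.6072, -0.2083, 0.2358]
ee_rot: [0.005, 0.996, 0.091, 0.002]
contact_force: [1.7, 0.2, 2.2]
width: 0.0127
```

```bash
python3 arc.py 1.68 1.63 1.58 1.53 1.48; python3 lk.py g30 1.7 .04 220 50 345 130
```

```text
t 19.9 theta 1.729 dev mm [-0.2  0.3 -1.2] F [1.7 0.2 2.2] M [ 0.07 -0.83  0.06] w 0.0127 yaw 10.49
1.68 [-7.9 -0.3  0.2]
1.63 [-15.9  -0.3  -0.5]
1.58 [-23.9  -0.3  -0.8]
1.53 [-31.9  -0.4  -0.7]
1.48 [-39.8  -0.4  -0.2]
t 19.9 pos [ 0.6072 -0.2083  0.2358] yaw 10.49 w 0.0127 F [1.7 0.2 2.2] -> shift [-5.5 -1.1  3.1] turn 0.002
```

View pics/g30.png

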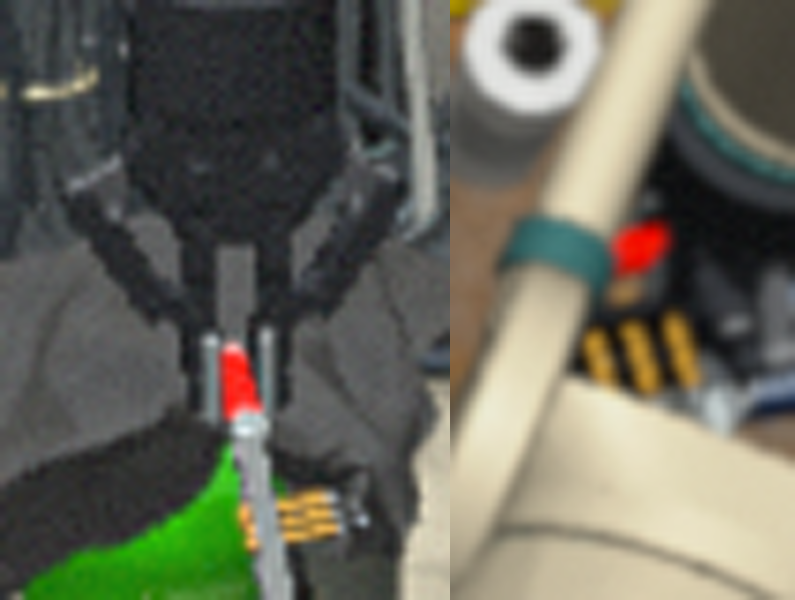

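>>> {"api": "drive_tool", "payload": {
  "steps": [
    [-8,0,0.2,0,-1],
    [-16,0,-0.5,0,-1],
    [-24,0,-0.8,0,-1],
    [-32,0,-0.7,0,-1],
    [-40,0,-0.2,0,-1]
  ]
}}

```text
clock: 20.5
position: [0.5657, -0.2161, 0.2359]
ee_rot: [0.005, 0.996, 0.091, 0.001]
contact_force: [2.0, -0.4, 3.2]
width: 0.0129
```

```bash
python3 arc.py 1.43 1.38 1.33 1.28 1.23
```

```text
t 20.5 theta 1.465 dev mm [-0.1  0.5 -0.3] F [ 2.  -0.4  3.2] M [ 0.   -0.47  0.05] w 0.0129 yaw 10.44
1.43 [-5.6 -0.6  1. ]
1.38 [-13.5  -0.6   2.3]
1.33 [-21.3  -0.6   4. ]
1.28 [-29.   -0.6   6.1]
1.23 [-36.6  -0.7   8.6]
```

>>> {"api": "drive_tool", "payload": {
  "steps": [
    [-6,-0.5,1,0,-1],
    [-13.5,-0.5,2.3,0,-1],
    [-21.3,-0.5,4,0,-1],
    [-29,-0.5,6.1,0,-1],
    [-36.6,-0.5,8.6,0,-1]
  ]
}}

```text
clock: 21.0
position: [0.5288, -0.2229, 0.227]
ee_rot: [0.006, 0.996, 0.091, 0.0]
contact_force: [-1.7, -2.4, 4.9]
width: 0.0126
```

```bash
python3 arc.py 1.18 1.13 1.08 1.03 .98
```

```text
t 21.0 theta 1.224 dev mm [-0.1  0.6  0. ] F [-1.7 -2.4  4.9] M [-0.35 -0.11  0.03] w 0.0126 yaw 10.44
1.18 [-6.5 -0.6  2.5]
1.13 [-13.9  -0.7   5.8]
1.08 [-21.   -0.7   9.4]
1.03 [-28.   -0.8  13.3]
0.98 [-34.7  -0.8  17.6]
```

>>> {"api": "drive_tool", "payload": {
  "steps": [
    [-6.5,0,2.5,0,-1],
    [-14,0,5.8,0,-1],
    [-21,0,9.4,0,-1],
    [-28,0,13.3,0,-1],
    [-34.7,0,17.6,0,-1]
  ]
}}

```text
clock: 21.5
position: [0.4939, -0.2292, 0.2088]
ee_rot: [0.005, 0.996, 0.091, -0.0]
contact_force: [0.9, -1.9, -0.7]
width: 0.0128
```

```bash
python3 arc.py .93 .88 .83 .78 .73; python3 lk.py g31 0.98 .04 245 70 345 160
```

```text
t 21.5 theta 0.974 dev mm [-0.1  0.5  0.1] F [ 0.9 -1.9 -0.7] M [-0.27 -0.58  0.07] w 0.0128 yaw 10.44
0.93 [-5.8 -0.6  4. ]
0.88 [-12.1  -0.6   8.9]
0.83 [-18.1  -0.7  14.2]
0.78 [-23.8  -0.8  19.7]
0.73 [-29.3  -0.8  25.6]
t 21.5 pos [ 0.4939 -0.2292  0.2088] yaw 10.44 w 0.0128 F [ 0.9 -1.9 -0.7] -> shift [-0.1 -1.3  1.9] turn 0.002
```

View pics/g31.png

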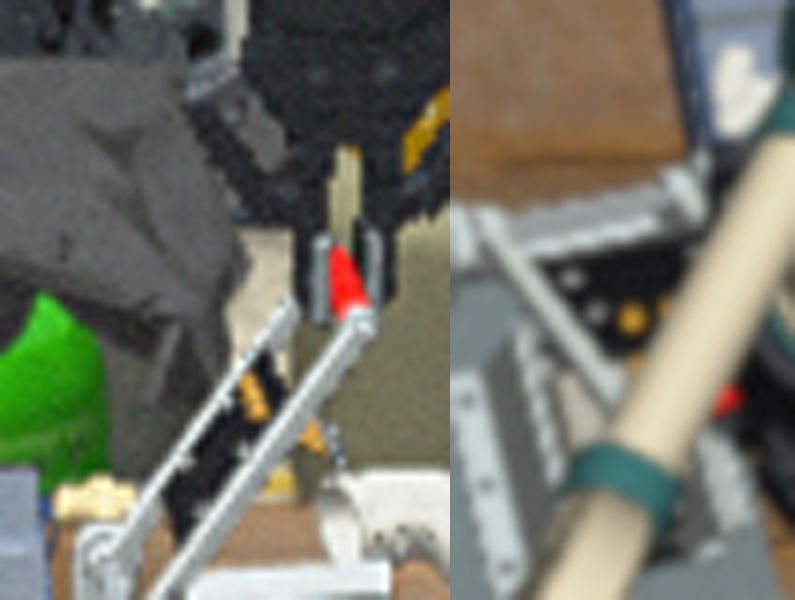

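>>> {"api": "drive_tool", "payload": {
  "steps": [
    [-6,0,4,0,-1],
    [-12,0,8.9,0,-1],
    [-18,0,14.2,0,-1],
    [-23.8,0,19.7,0,-1],
    [-29.3,0,25.6,0,-1]
  ]
}}

```text
clock: 22.1
position: [0.4633, -0.2349, 0.1823]
ee_rot: [0.005, 0.996, 0.091, -0.001]
contact_force: [-1.2, -2.7, 0.2]
width: 0.0128
```

```bash
python3 arc.py .68 .63 .58 .53 .48
```

```text
t 22.1 theta 0.718 dev mm [ 0.4  0.7 -0.5] F [-1.2 -2.7  0.2] M [-0.28 -0.06  0.04] w 0.0128 yaw 10.4
0.68 [-3.4 -0.7  5.1]
0.63 [-8.3 -0.8 11.5]
0.58 [-12.8  -0.8  18.1]
0.53 [-17.   -0.9  24.9]
0.48 [-20.8  -1.   31.9]
```

>>> {"api": "drive_tool", "payload": {
  "steps": [
    [-3.5,0,5,0,-1],
    [-8.3,0,11.5,0,-1],
    [-12.8,0,18.1,0,-1],
    [-17,0,24.9,0,-1],
    [-20.8,0,31.9,0,-1]
  ]
}}

```text
clock: 22.6
position: [0.4424, -0.2388, 0.1498]
ee_rot: [0.005, 0.996, 0.091, -0.001]
contact_force: [-1.1, -1.1, -0.4]
width: 0.0128
```

```bash
python3 arc.py .43 .38 .33 .28 .24; python3 lk.py g32 0.48 .04 250 90 345 180
```

```text
t 22.6 theta 0.475 dev mm [-0.2  0.7 -0. ] F [-1.1 -1.1 -0.4] M [-0.18 -0.37  0.06] w 0.0128 yaw 10.4
0.43 [-3.2 -0.8  6.5]
0.38 [-6.3 -0.8 13.9]
0.33 [-9.  -0.9 21.4]
0.28 [-11.4  -1.   29. ]
0.24 [-13.   -1.   35.2]
t 22.6 pos [ 0.4424 -0.2388  0.1498] yaw 10.4 w 0.0128 F [-1.1 -1.1 -0.4] -> shift [-0.5 -1.5  1.9] turn 0.001
```

View pics/g32.png

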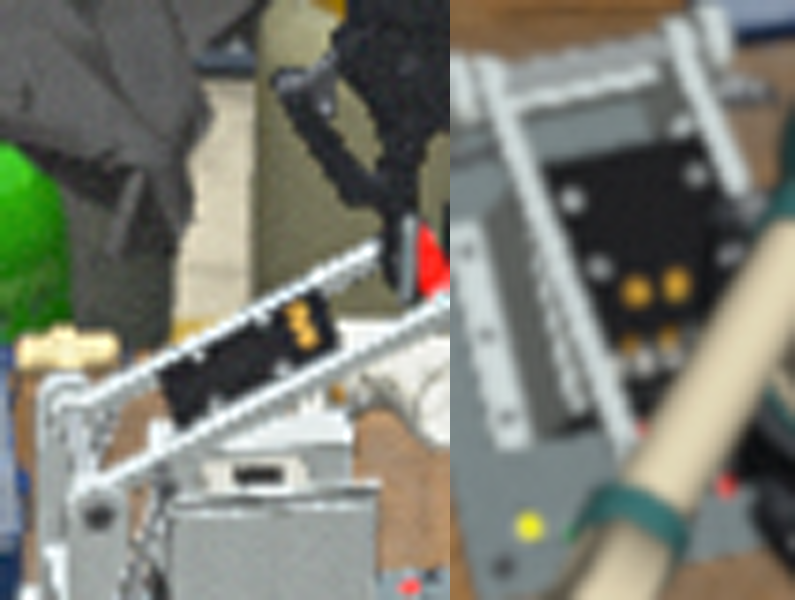

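>>> {"api": "drive_tool", "payload": {
  "steps": [
    [-3.2,0,6.5,0,-1],
    [-6.3,0,13.9,0,-1],
    [-9,0,21.4,0,-1],
    [-11.4,0,29,0,-1],
    [-13,0,35.2,0,-1]
  ]
}}

```text
clock: 23.2
position: [0.4288, -0.2413, 0.1133]
ee_rot: [0.004, 0.996, 0.09, -0.002]
contact_force: [1.5, -0.2, -1.0]
width: 0.013
```

```bash
python3 arc.py .20 .17 .14 .11 .08 .05 .02 0
```

```text
t 23.2 theta 0.231 dev mm [ 0.2  0.7 -0.1] F [ 1.5 -0.2 -1. ] M [-0.01 -0.46  0.05] w 0.013 yaw 10.38
0.2 [-0.7 -0.7  4.9]
0.17 [-1.6 -0.8  9.6]
0.14 [-2.3 -0.8 14.4]
0.11 [-2.9 -0.8 19.1]
0.08 [-3.3 -0.9 23.9]
0.05 [-3.6 -0.9 28.7]
0.02 [-3.7 -1.  33.5]
0.0 [-3.8 -1.  36.7]
```

>>> {"api": "drive_tool", "payload": {
  "steps": [
    [-0.7,0,5,0,-1],
    [-1.6,0,9.6,0,-1],
    [-2.3,0,14.4,0,-1],
    [-2.9,0,19.1,0,-1],
    [-3.3,0,23.9,0,-1]
  ]
}}

```text
clock: 23.7
position: [0.4253, -0.2419, 0.089]
ee_rot: [0.004, 0.996, 0.09, -0.002]
contact_force: [-0.5, 0.3, -0.5]
width: 0.0125
```

```bash
python3 arc.py .05 .02 0 -.01; python3 lk.py g33 0.05 .04 265 110 345 180
```

```text
t 23.7 theta 0.078 dev mm [-0.   0.7  0. ] F [-0.5  0.3 -0.5] M [ 0.01 -0.12  0.06] w 0.0125 yaw 10.37
0.05 [-0.2 -0.7  4.4]
0.02 [-0.3 -0.8  9.2]
0.0 [-0.3 -0.8 12.4]
-0.01 [-0.3 -0.8 14. ]
t 23.7 pos [ 0.4253 -0.2419  0.089 ] yaw 10.37 w 0.0125 F [-0.5  0.3 -0.5] -> shift [-1.  -1.6  7. ] turn 0.0
```

View pics/g33.png

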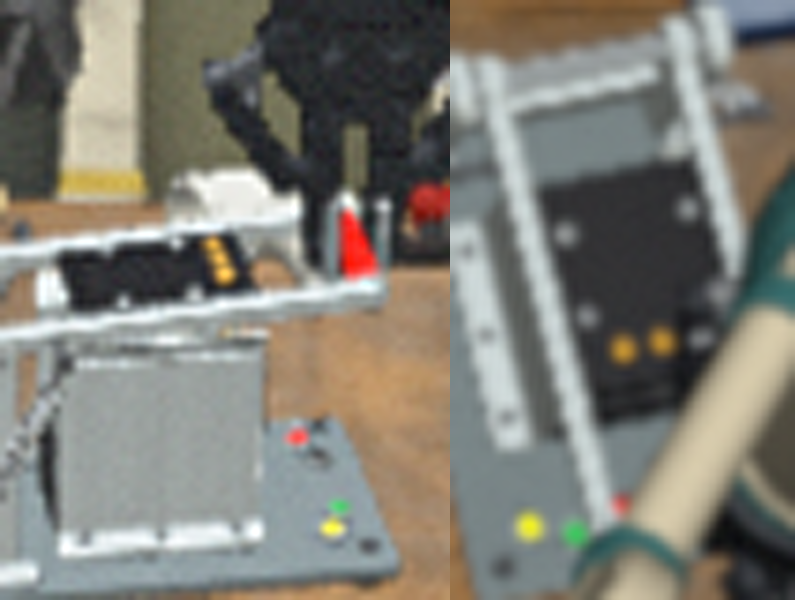

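>>> {"api": "drive_tool", "payload": {
  "steps": [
    [-0.2,0,2.5,0,-1],
    [-0.2,0,5,0,-1],
    [-0.3,0,7.5,0,-1],
    [-0.3,0,10,0,-1],
    [-0.3,0,12,0,-1]
  ]
}}

```text
clock: 24.3
position: [0.4249, -0.242, 0.0772]
ee_rot: [0.004, 0.996, 0.09, -0.003]
contact_force: [-4.2, 1.8, 17.0]
width: 0.013
```

```bash
python3 arc.py 0 -.01
```

```text
t 24.3 theta 0.004 dev mm [-0.1  0.7 -0. ] F [-4.2  1.8 17. ] M [0.3  0.44 0.08] w 0.013 yaw 10.37
0.0 [ 0.  -0.7  0.7]
-0.01 [ 0.1 -0.7  2.3]
```

>>> {"api": "drive_tool", "payload": {
  "steps": [
    [0,0,1,0,-1],
    [0,0,1,0,-1]
  ]
}}

```text
clock: 24.5
position: [0.4249, -0.242, 0.0774]
ee_rot: [0.004, 0.996, 0.091, -0.002]
contact_force: [-2.2, 1.7, 7.3]
width: 0.0126
```

```bash
python3 arc.py 0; python3 lk.py g34 0.0 .04 265 110 345 180
```

```text
t 24.5 theta 0.005 dev mm [-0.1  0.7 -0. ] F [-2.2  1.7  7.3] M [0.18 0.27 0.03] w 0.0126 yaw 10.38
0.0 [ 0.1 -0.7  0.8]
t 24.5 pos [ 0.4249 -0.242   0.0774] yaw 10.38 w 0.0126 F [-2.2  1.7  7.3] -> shift [-0.7 -1.5  3.4] turn 0.001
```

View pics/g34.png

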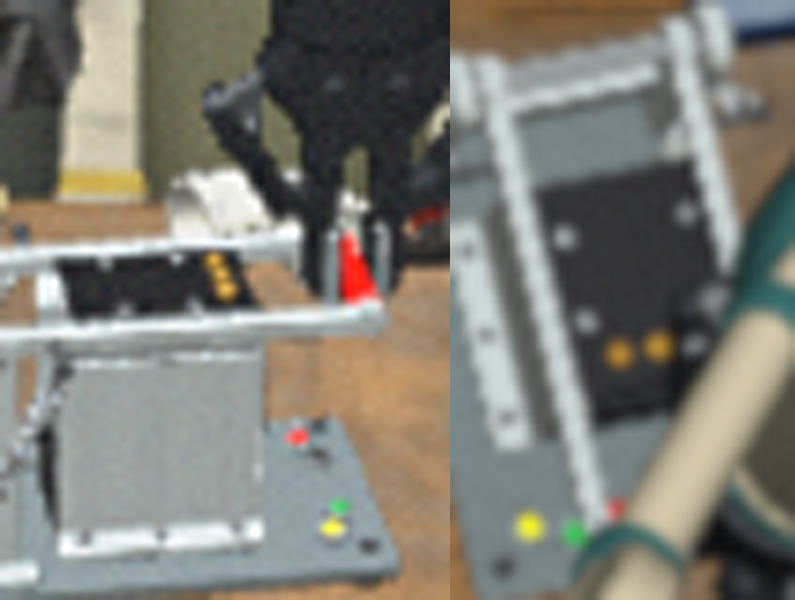

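>>> {"api": "drive_tool", "payload": {
  "steps": [
    [0,0,1.5,0,-1],
    [0,0,3,0,-1]
  ]
}}

```text
clock: 24.8
position: [0.425, -0.2421, 0.0769]
ee_rot: [0.005, 0.996, 0.091, -0.002]
contact_force: [-6.3, 3.5, 27.2]
width: 0.0124
```

>>> {"api": "drive_tool", "payload": {
  "steps": [
    [0,0,0,0,-0.6],
    [0,0,0,0,-0.5],
    [0,0,0,0,-0.4],
    [0,0,0,0,-0.3],
    [0,0,0,0,-0.3]
  ]
}}

```text
clock: 25.3
position: [0.4249, -0.242, 0.0765]
ee_rot: [0.004, 0.996, 0.091, -0.002]
contact_force: [0.1, 0.4, 0.0]
width: 0.0298
```

```bash
python3 arc.py 0; python3 lk.py g35 0.0 .04 265 110 345 180
```

```text
t 25.3 theta 0.0 dev mm [-0.   0.7  0. ] F [0.1 0.4 0. ] M [ 0.04 -0.04  0.05] w 0.0298 yaw 10.4
0.0 [ 0.1 -0.7 -0. ]
t 25.3 pos [ 0.4249 -0.242   0.0765] yaw 10.4 w 0.0298 F [0.1 0.4 0. ] -> shift [-0.7 -1.5  2.5] turn 0.001
```

View pics/g35.png

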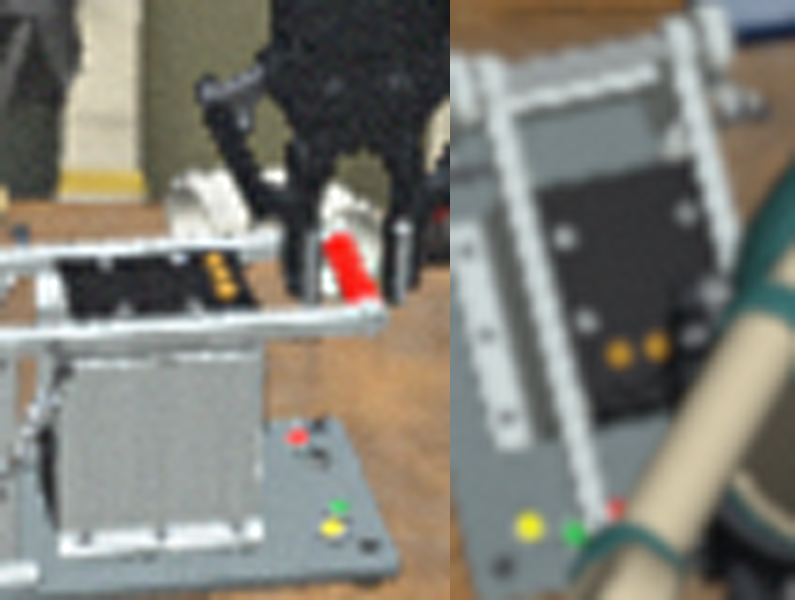

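>>> {"api": "drive_tool", "payload": {
  "steps": [
    [0,0,-4,0,-0.3],
    [0,0,-10,0,-0.3],
    [0,0,-20,0,-0.3],
    [0,0,-35,0,-0.3],
    [0,0,-60,0,-0.3]
  ]
}}

```text
clock: 25.9
position: [0.4243, -0.2409, 0.1369]
ee_rot: [0.004, 0.996, 0.091, -0.003]
contact_force: [0.5, -0.1, -0.4]
width: 0.0299
```

>>> {"api": "drive_tool", "payload": {
  "steps": [
    [0,0,-40,0,-0.3],
    [0,0,-80,0,-0.3],
    [-40,0,-100,0,-0.3],
    [-80,0,-100,0,-0.3],
    [-90,0,-100,0,-0.3]
  ]
}}

```text
clock: 26.4
position: [0.3337, -0.2564, 0.2394]
ee_rot: [0.005, 0.996, 0.09, -0.003]
contact_force: [0.4, -0.2, 0.2]
width: 0.0299
```

>>> {"api": "drive_tool", "payload": {
  "steps": [
    [0,0,0,0,-0.3],
    [0,0,0,0,-0.3],
    [0,0,0,0,-0.3]
  ]
}}

```text
clock: 26.7
position: [0.3347, -0.2564, 0.2394]
ee_rot: [0.005, 0.996, 0.09, -0.003]
contact_force: [0.2, 0.5, -0.3]
width: 0.0297
```

Run:
```python
from h import *
s=manip.get_state();print(s["clock"],s["position"],s["contact_force"])
b=manip.get_image("side");a=manip.get_image("top")
cv2.imwrite("pics/f1.png",cv2.resize(b[90:210,230:350],(600,600),interpolation=cv2.INTER_CUBIC))
cv2.imwrite("pics/f2.png",a);cv2.imwrite("pics/f3.png",b)
```

```text
26.7 [ 0.33470538 -0.25636297  0.23936261] [ 0.22877509  0.48466668 -0.26628565]
```

View pics/f1.png

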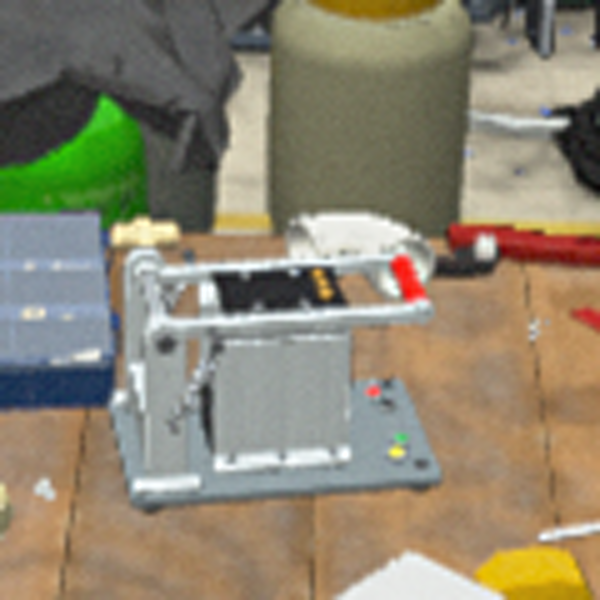

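View pics/f3.png

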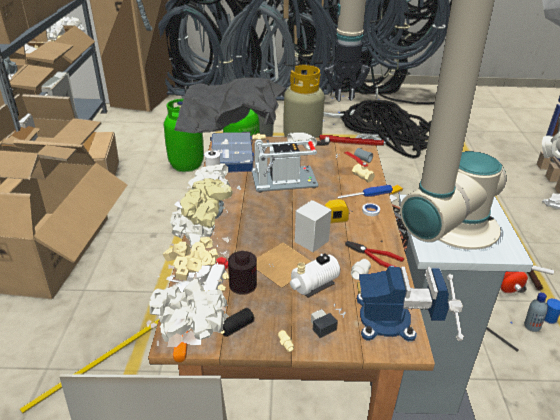

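Run:
```python
from fit import *
J=np.load("J.npy")
for z in (.114,.119): print(z,proj("side",T2(J,[(-.085,.03,z),(-.085,-.03,z),(-.085,0,z)])).round(1).tolist())
b=cv2.imread("pics/f3.png").astype(int); m=(b[...,2]>170)&(b[...,1]<70)&(b[...,0]<70); m[:,:290]=0;m[160:]=0;m[:130]=0;m[:,325:]=0
y,x=np.nonzero(m); print(x.mean(),y.mean(),len(x))
print([np.abs(cv2.imread(f"pics/f3.png").astype(int)-cv2.imread("pics/side0.png"))[s].mean().round(2) for s in (np.s_[205:245,295:350],np.s_[250:295,225:262],np.s_[258:292,300:340])])
manip.sign_off()
```

```text
0.114 [[313.5, 151.5], [309.5, 142.4], [311.5, 146.8]]
0.119 [[313.6, 150.0], [309.6, 141.0], [311.5, 145.4]]
313.85714285714283 142.88571428571427 35
[np.float64(3.01), np.float64(4.53), np.float64(3.2)]
the job is handed in; nothing more can be done
```

The contactor is in the jig with its seat pressed home, the flap is eased shut, and the job is handed in. It took about 27 s of the 72 s allowed. No verdict was reported.

- **Contactor:** I used the larger one from the card. I gripped it by its grey block, carried it to clear bench and loosened the grip until it swung upright. Then I re-gripped it and lowered it into the slot.
- **Insertion:** The first try touched the flared edge of a side plate with about 16 N. I lifted, moved about 1.5 mm, and it went in without contact.
- **Seat:** I pressed the contactor down, let go, then pressed its top with shut fingers to about 35 N. It did not yield, and its top edge showed at about the height expected for fully home.
- **Flap:** I gripped the red bar and followed its arc down at about 0.5 rad/s. At the stop it gave almost nothing under 27 N, and the arm's position put the hinge at about 0.00 rad. It stayed shut when I opened the fingers and backed off.

**Last checks:** The arm was clear with no contact force. By eye, the pump, tin, carton and tape measure stand where they were. For the first three I also compared the picture with the start, and it shows little change.

**Disagreements:**
- The red-bar pixels averaged row 143 in the last picture, against 147 expected. I read the bar's centre by eye at about 145.6. The same offset of about 1.4 pixels was there when the flap was open, so I trusted the force on the stop.
- The fingertips touched about 25 mm above the reported TCP, more than the interface text says, so I set the flap grip from the pictures.

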